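# Dress a bolt thread on the hand-cranked roller

## Robot

A 6-joint arm with a two-finger parallel gripper is mounted at the origin on a cart in front of the work surface, level with it; the furniture and walls round the work are solid. World frame = base frame: x ahead of the robot, y to its left, z up, the work surface at z = 0. Lengths are in m, angles in degrees, forces in N, time in s.
With the tool pointing down it reaches from about 0.375 to 0.9 m from the base axis. Payload 3.1 kg.
Tool frame: the origin (TCP) lies on the centre line of the jaws, within the pads' length; the fingertips stand 22 mm ahead of it and the grasp point (between the pads) lies 3 mm ahead of it; y points along the fingers, z is the direction in which the jaws open and shut, and the axes are right-handed (so a half turn about y gives the same grasp; the last joint's range is limited). The gripper opens to 87 mm and grips with 3 to 60 N. Pads are 19 mm wide; open, the fingers measure 117 mm over their backs; the gripper's body (75 mm by 190 mm) begins 51 mm behind the grasp point.
Start: joints at [66.434, 30.224, 82.088, -0, 67.689, -10.227], TCP at [0.144, 0.608, 0.245] pointing down, gripper open.
Joint ranges: [-176.69, 176.69], [-43.24, 126.21], [12.49, 139.97], [-82, 262], [0, 151.66], [-163.58, 163.58]. Speed limits (degrees/s): [159.86, 159.86, 180, 180, 180, 180].

## Interface

Orientations are given as a 3x3 rotation matrix whose columns are the frame's x, y, z axes.
In Python, from rig import bot gives the robot as it stands.
- The arm moves only by the tool jog_arm, never from a script. Its argument "motion" is one flat list of numbers, 6 for each row, row after row: the shift along the tool's x, y, z in mm, then the turn, a rotation vector about the tool's x, y, z in degrees. A call has 1 to 20 rows; each row is the pose to reach, as a shift and turn from the pose commanded when the call began, along the tool's axes at that moment; what a row does not reach only later rows make up. A row lasts 1/8 s, in which the tool goes at most 62.5 mm and 10.7 degrees, less where a joint would pass 70% of its speed; a pose out of reach is approached as far as the arm can. A call with a gripper value outside its range is refused whole. "gripper" is the opening, from 0 (shut) to 1 (fully open), set as the call begins (left out, the last holds). The fingers move at their own pace and stop on an object; the grip force is fixed at half the most. Time passes only in rows, so rows that repeat a pose let the fingers close. It gives the time, the measured TCP pose, the force and the opening at its end, in the units of the state.
- bot.read_state(): the state, without advancing time (a new reading comes with each control period).
- bot.capture(name): name is "scene" or "side" or "wrist"; returns (picture, depth): 480x640x3 uint8, red, green, blue; 480x640 float32, m along the optical axis (not along the pixel's ray), 0 where there is no reading.
- bot.get_calibration(name): a dict with "mtx" (3x3 intrinsics, pixels), "pose" (4x4, takes a point from camera to world coordinates); the wrist camera has in their place "hand_eye" (4x4, takes a point from camera to tool coordinates, whose origin is the TCP and whose axes are the tool frame's). Camera axes: x right, y up, looking along -z (the intrinsics and any distortion apply to the point x, -y, -z); pixel columns grow to the right and rows downward; lengths in m; the calibration is good to about 2 mm. The wrist camera is an equidistant fisheye: a pixel r from the principal point sees the ray r / f radians off the axis. A picture is of the moment at which its call begins: read the wrist's pose just before it. get_calibration takes no time and is no camera call.
- bot.hand_in(): hands the job in, once; it reports no verdict.
The state is a dict: "time_s": time; "joint_positions": joint angles; "qvel": joint speeds; "tau": joint torques, N m; "position": TCP position; "tcp_rot": TCP orientation; "force": force on the tool from outside, world axes, zero at the start; "moment": the same for the moment, N m; "opening": opening from 0.0 (shut) to 1.0 (fully open).
Only numpy, scipy, OpenCV 4.12 (cv2) and the standard library are available. Lean on these libraries where they do the work, as an engineer would, in place of code of your own. Each camera call takes 0.05 s, during which the arm holds its last target.

## Task

Lay the big hex bolt in the carriage of the hand-cranked thread roller, its shank down in both V-plates between nut and head, with the threaded end pointing at the machine. Then turn the crank clockwise, at a calm even pace, slower than a turn a second at every moment, through the heavy point in each turn (the crank must never race ahead or fly back), until the carriage is fully home against its stop, which you should feel gently without forcing the handle. Leave the bolt in the carriage, let go, and do not disturb the other things on the bench.

Things in the scene. Friction and masses are not known exactly. Their poses are not given: they have to be found in the camera images.
- machine: Thread roller fixed to the worktop: a steel plate 170 x 350 mm with a grey wedge-shaped gear housing, whose sloping top (132 x 142 mm) leans 35 degrees towards the machine's -x (the robot's side). Origin on the worktop under the middle of that top, which is 100 mm up; z up; +y runs along the bed from the housing to the open loading end (plate ends at y = 270 mm). Place and yaw vary.
- crank_centre (a point): Centre of the knob's circle: 137 mm above the worktop, 26 mm from the machine's origin towards its -x. Axes: z along the crank's axis, out of the sloping top, y as the machine's, x up the slope. Clockwise, seen from z's end, winds the carriage in, 30 mm a turn. A flyweight makes one heavy point a turn: up to 15 N at the knob to lift it, then it falls ahead as hard. Nearly two turns, varying.
- roller_head (a point): Middle of the top of the roller head that overhangs the bed, 95 mm above the worktop; the head is 100 x 66 mm, underside 77 mm up, a small steel roller below it. The bolt's threaded end goes in beneath it.
- carriage: Aluminium plate 76 x 80 mm, top 30 mm above the worktop, with two steel V-plates 5 mm thick, 35 mm apart, mouths 31 mm wide. Origin: midway between them, where the bolt's shank middle lies when seated, 56 mm up, 8 mm below their upper ends. Axes as the machine's. Starts at y = 203 to 206 mm of the machine; stop between 145 and 148 (feel it). Moves 4.8 mm per rad of crank (keep below 6 rad/s).
- knob_mid (a point): Middle of the crank's black knob, a cylinder 24 mm across, 48 mm long, parallel to the crank's axis, that spins freely on its pin: a gripper can hold it from above, fingers on its +y and -y sides, and go round without turning. Radius 70 mm, 97 to 177 mm up; the crank arm's face is 25 mm below it along the axis. A knob pushed only from behind runs away, one let go swings back. Its angle varies.
- hub (a joint): Wind-up (rad) of the sprung hub between crank arm and shaft; 0 unloaded, positive when the knob drives clockwise; 12 N m per rad (0.015 rad = 2.5 N at the knob). Goes to about 0.09 at the heavy points and -0.09 after them, near 0 before the stop, where it climbs as one pushes on. Forcing the handle: over 0.16 (27 N) either way on the turn, over 0.11 (19 N) at the stop.
- bolt_mid (a point): Middle of the bare shank of the big steel hex bolt, the point to grip: bolt 77 mm long, shank 11 mm in diameter, 50 mm bare between hex head and hex nut (both 22 mm across). Lies on the worktop left of the machine, this point 10 mm up. Axes: y along the shank, head towards +y, threaded end with the nut towards -y.
- bolt_tip (a point): Centre of the end face of the bolt's thread, 45 mm from the shank's middle, along the bolt's -y.
- tee: A brass pipe tee, 38 x 49 x 23 mm, lying on the worktop: a bystander. Origin under its middle.
- plug: A spark plug, 62 mm long, lying on the worktop: a bystander. Origin under its middle.
- pen: A black marker pen, 136 mm long, lying on the worktop behind the machine: a bystander. Origin under its middle.

How it is judged:
By the outcome, as a careful person would: the job done as asked, in the order asked, and still so for the second after the job is handed in, with the robot touching nothing.
It also fails if it takes over 72 s, if anything falls off the work surface, if the arm or the gripper's body presses on something with over 40 N, if the wrist force passes 120 N, or if a joint passes its speed limit or range.

## Working session

There is one attempt and no reset: what is moved stays moved. The work goes in short steps, Python scripts to look and compute and a tool call to move; the robot and the scene stay as the last step left them, time stands still between calls to the robot, and variables do not carry over. Pictures are saved under pics/ and viewed, and the job is handed in when it is done.

Besides the shell and the picture viewer there is one more tool, called after "Request:" as name(argument=value, ...) on one line, values as JSON. jog_arm: Moves the arm, as the interface text tells. Its arguments: {"type":"object","properties":{"motion":{"type":"array","items":{"type":"number"}},"gripper":{"type":"number"}},"required":["motion"]}

```bash
ls; mkdir -p pics; python3 - <<'E'
from rig import bot
import cv2,numpy as np
s=bot.read_state()
print(s)
for n in ["scene","side","wrist"]:
    p,d=bot.capture(n); cv2.imwrite(f"pics/{n}0.png",p[:,:,::-1]); np.save(f"{n}_d0.npy",d); np.save(f"{n}_p0.npy",p)
    print(n,bot.get_calibration(n), d.min(),d.max())
print(bot.read_state()["time_s"])
E
```

```text
pics
{'time_s': 0.0, 'joint_positions': array([ 6.64315892e+01,  3.02801656e+01,  8.21571212e+01, -1.52439113e-03,
        6.76900033e+01, -1.02263833e+01]), 'qvel': array([-0.01995605, -0.06990411,  0.05213366, -0.08979891,  0.08379871,
       -0.06841544]), 'tau': array([-1.16144103e-03, -4.40042210e+01, -1.76589704e+01,  6.31952821e-02,
        5.82905835e-02, -1.78745668e-04]), 'position': array([0.14391182, 0.6074878 , 0.24355466]), 'tcp_rot': array([[ 9.73012042e-01, -8.65743567e-04,  2.30752718e-01],
       [-2.30754046e-01, -2.04614965e-03,  9.73009961e-01],
       [-3.70222519e-04, -9.99997532e-01, -2.19070208e-03]]), 'force': array([-0.37344109, -1.10072515,  0.15025915]), 'moment': array([-0.00309364, -0.06554722,  0.00791248]), 'opening': 1.0044420234986857}
scene {'mtx': array([[593.39516933,   0.        , 321.50157037],
       [  0.        , 593.39516933, 239.71922504],
       [  0.        ,   0.        ,   1.        ]]), 'pose': array([[ 0.76142584,  0.44985629, -0.46675477,  0.13841609],
       [-0.64825085,  0.52702072, -0.54956346, -0.43166401],
       [-0.00123515,
[... 394 characters left out ...]
874202,  0.96624962],
       [ 0.00969473,  0.82853678,  0.55985071,  0.67591695],
       [ 0.        ,  0.        ,  0.        ,  1.        ]])} 0.0 2.200349
wrist {'mtx': array([[371.64829954,   0.        , 324.86346849],
       [  0.        , 371.64829954, 238.08601689],
       [  0.        ,   0.        ,   1.        ]]), 'hand_eye': array([[-1.33357548e-04, -9.58155471e-01, -2.86248276e-01,
        -7.96698374e-02],
       [-8.73804564e-04,  2.86248281e-01, -9.58155080e-01,
        -1.40254729e-01],
       [ 9.99999609e-01,  1.22347839e-04, -8.75413993e-04,
        -2.94830548e-04],
       [ 0.00000000e+00,  0.00000000e+00,  0.00000000e+00,
         1.00000000e+00]])} 0.0 1.4249451
0.15
```

View pics/scene0.png

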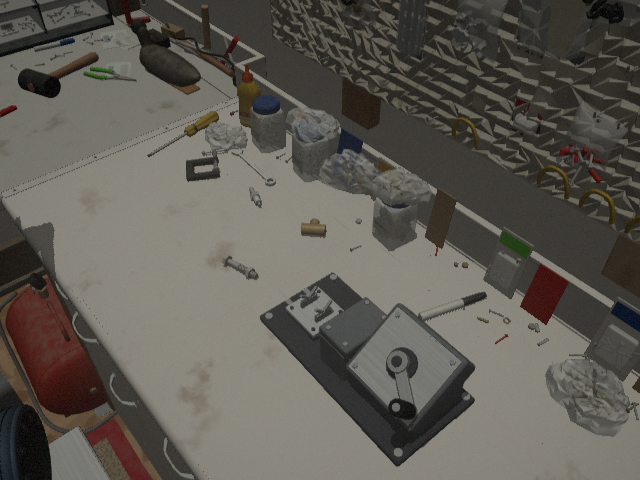

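View pics/side0.png

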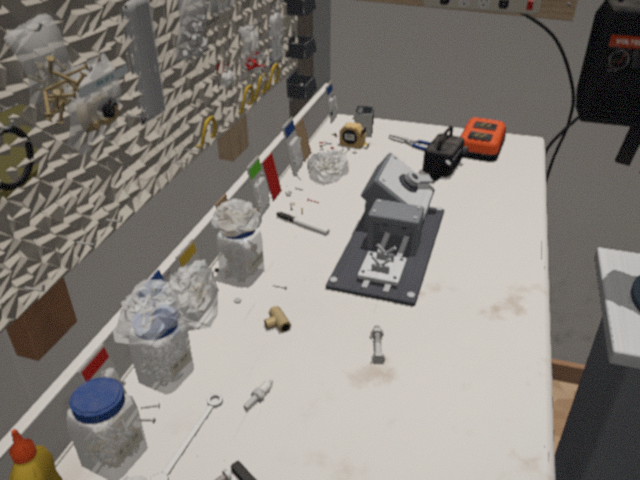

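View pics/wrist0.png

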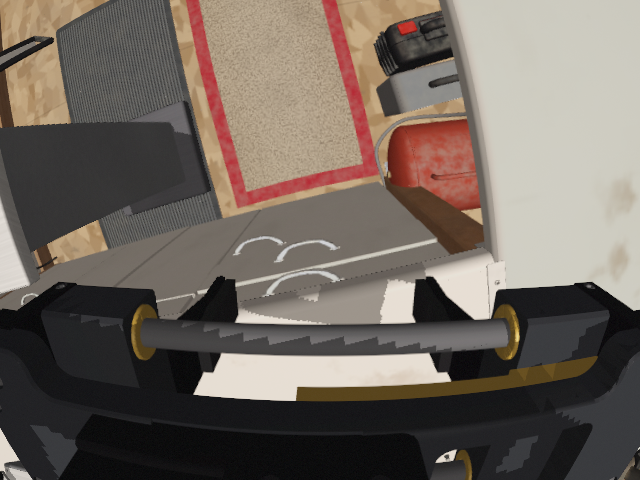

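The scene view shows the bolt at about (240,267), the machine plate around (260-475, 275-465), and the knob at about (401,408). The tee is at (313,228), the plug at (256,197) and the pen at (455,305). In the side view the bolt is at about (377,345). I'll zoom in on these next.

```bash
cat > h.py <<'E'
import numpy as np,cv2
from rig import bot
C={n:bot.get_calibration(n) for n in("scene","side","wrist")}
def ray(n,u,v):
    K=C[n]["mtx"];T=C[n]["pose"]
    d=np.array([(u-K[0,2])/K[0,0],-(v-K[1,2])/K[1,1],-1.]);d=T[:3,:3]@d
    return T[:3,3],d/np.linalg.norm(d)
def onz(n,u,v,z):
    o,d=ray(n,u,v);return o+d*(z-o[2])/d[2]
def proj(n,P):
    K=C[n]["mtx"];T=C[n]["pose"];p=(np.asarray(P)-T[:3,3])@T[:3,:3]
    p=np.atleast_2d(p);return np.c_[K[0,2]+K[0,0]*p[:,0]/-p[:,2],K[1,2]-K[1,1]*p[:,1]/-p[:,2]]
def tri(uv1,uv2,n1="scene",n2="side"):
    o1,d1=ray(n1,*uv1);o2,d2=ray(n2,*uv2)
    A=np.c_[d1,-d2];t=np.linalg.lstsq(A,o2-o1,rcond=None)[0]
    a,b=o1+d1*t[0],o2+d2*t[1];return (a+b)/2,np.linalg.norm(a-b)
def depthpt(n,d,u,v):
    K=C[n]["mtx"];T=C[n]["pose"];z=d[int(round(v)),int(round(u))]
    return T[:3,:3]@(z*np.array([(u-K[0,2])/K[0,0],-(v-K[1,2])/K[1,1],-1.]))+T[:3,3]
def crop(p,x0,y0,x1,y1,k,name):
    c=cv2.resize(p[y0:y1,x0:x1,::-1],None,fx=k,fy=k,interpolation=cv2.INTER_CUBIC);c=np.clip(c.astype(float)*1.3,0,255).astype(np.uint8);cv2.imwrite("pics/"+name,c)
E
python3 - <<'E'
from h import *
p=np.load("scene_p0.npy");crop(p,250,265,490,470,3,"c1.png");crop(p,210,240,270,290,10,"c2.png")
p=np.load("side_p0.npy");crop(p,320,150,450,310,3.7,"c3.png");crop(p,350,315,400,375,9,"c4.png")
E
```

```text
(no output)
```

View pics/c1.png

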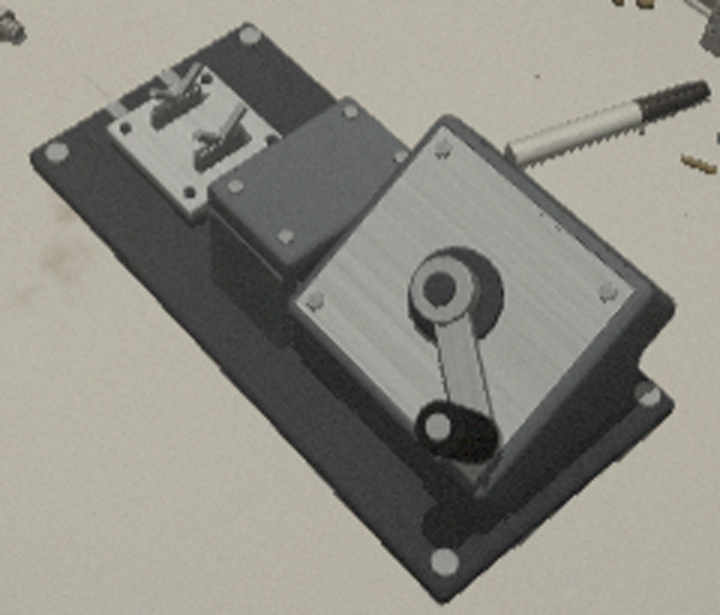

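View pics/c2.png

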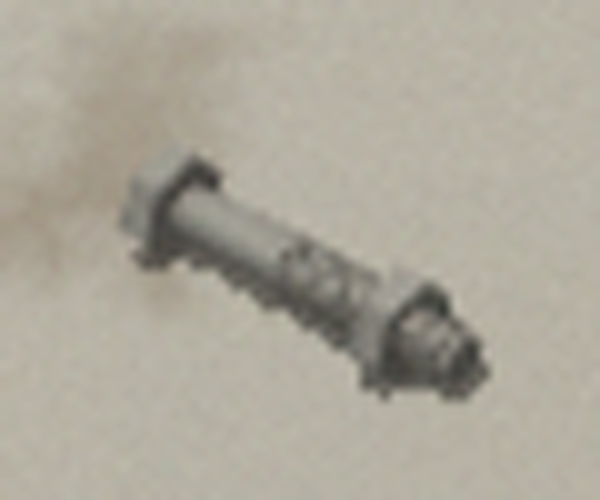

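View pics/c3.png

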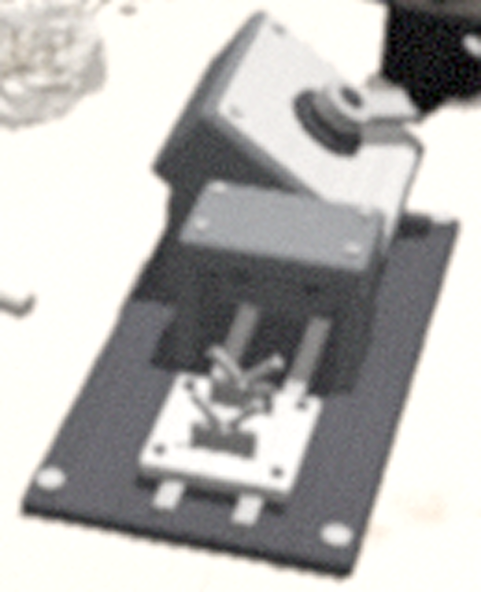

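View pics/c4.png

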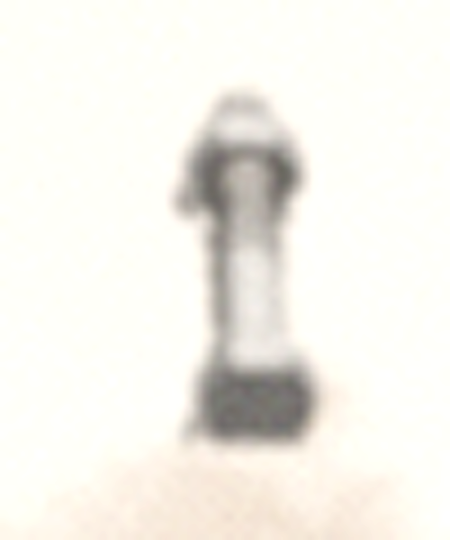

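```bash
python3 - <<'E'
from h import *
s1=lambda x,y:(250+x/3-.33,265+y/3-.33)
s3=lambda x,y:(320+x/3.7-.36,150+y/3.7-.36)
P={"boltA":((57,152),(337,533)),"boltB":((250,35),(50,478)),"headscrA":((236,187),(353,247)),"headscrB":((350,111),(201,223)),"headscrC":((400,157),(217,188)),
"headscrD":((286,236),(370,213)),"top1":((443,147),(237,110)),"top2":((316,300),(400,150)),"top3":((608,291),(280,30)),"hubtop":((440,289),(350,97)),
"car1":((207,78),(160,450)),"car2":((125,128),(277,470)),"car3":((272,140),(190,385)),"car4":((190,192),(303,405)),"cornL":((30,158),(343,578)),"cornR":((250,23),(22,512))}
for k,(a,b) in P.items():
    X,e=tri(s1(*a),s3(*b));print(k,X.round(4),round(e,4))
for nm,q in {"knobtop":(437,427),"c3":(648,393),"c4":(445,562)}.items():
    print(nm,onz("scene",*s1(*q),0.012).round(4))
print("corner z10:",[onz("scene",*s1(*q),0.010).round(4) for q in [(30,158),(250,23),(672,403),(443,603)]])
d=np.load("scene_d0.npy")
for q in [(57,152),(250,35),(648,393),(445,562),(290,160),(437,427),(440,289),(160,130),(600,30),(20,300)]:
    print(q,depthpt("scene",d,*s1(*q)).round(4))
E
```

```text
boltA [0.4911 0.1288 0.0169] 0.0034
boltB [0.6371 0.1251 0.0167] 0.0043
headscrA [ 0.5123 -0.0053  0.0976] 0.0035
headscrB [ 0.5924 -0.0065  0.0977] 0.003
headscrC [ 0.5918 -0.0458  0.097 ] 0.0018
headscrD [ 0.5105 -0.0446  0.0969] 0.0056
top1 [ 0.5897 -0.0736  0.1315] 0.0045
top2 [ 0.4967 -0.0884  0.1102] 0.0073
top3 [ 0.5874 -0.1831  0.1296] 0.0054
hubtop [ 0.5353 -0.1272  0.1203] 0.0024
car1 [0.5858 0.1058 0.0312] 0.0045
car2 [0.5256 0.1071 0.0319] 0.0027
car3 [0.584  0.0455 0.031 ] 0.0042
car4 [0.524  0.0473 0.0314] 0.0041
cornL [0.4834 0.1452 0.0029] 0.0015
cornR [0.6488 0.1403 0.0053] 0.008
knobtop [ 0.5357 -0.1389  0.012 ]
c3 [ 0.6336 -0.1963  0.012 ]
c4 [ 0.4864 -0.1927  0.012 ]
corner z10: [array([0.4812, 0.1403, 0.01  ]), array([0.6505, 0.1378, 0.01  ]), array([ 0.6397, -0.2077,  0.01  ]), array([ 0.4718, -0.2059,  0.01  ])]
(57, 152) [0.4928 0.1286 0.0173]
(250, 35) [0.6394 0.1253 0.017 ]
(648, 393) [ 0.628  -0.199   0.0212]
(445, 562) [ 0.4842 -0.1942  0.0173]
(290, 160) [ 0.5474 -0.01    0.0976]
(437, 427) [ 0.4761 -0.1828  0.135 ]
(440, 289) [ 0.5351 -0.1283  0.1232]
(160, 130) [0.5424 0.094  0.0302]
(600, 30) [ 0.82   -0.0051  0.0021]
(20, 300) [0.4217 0.0691 0.0015]
```

```bash
python3 - <<'E'
from h import *
s2=lambda x,y:(210+x/10-.45,240+y/10-.45)
s4=lambda x,y:(350+x/9-.44,315+y/9-.44)
P={"headend":((143,207),(258,432)),"headjunc":((180,218),(256,360)),"nutjunc":((370,312),(248,225)),"tip":((468,362),(242,97))}
for k,(a,b) in P.items():
    X,e=tri(s2(*a),s4(*b));print(k,X.round(4),round(e,4), onz("scene",*s2(*a),.01).round(4), onz("side",*s4(*b),.01).round(4))
# mask-based axis from scene + depth
for n,(x0,y0,x1,y1) in {"scene":(212,245,268,290),"side":(355,318,398,372)}.items():
    p=np.load(n+"_p0.npy").astype(float);d=np.load(n+"_d0.npy")
    pts=np.array([depthpt(n,d,u,v) for v in range(y0,y1) for u in range(x0,x1) if d[v,u]>0])
    print(n,"table z med",np.median(pts[:,2]))
    q=pts[pts[:,2]>np.median(pts[:,2])+.007]
    w=np.cov(q[:,:2].T);ev,V=np.linalg.eigh(w);a=V[:,1];t=q[:,:2]@a
    print(len(q),q.mean(0).round(4),a.round(3),np.degrees(np.arctan2(a[1],a[0])).round(1),t.min().round(4),t.max().round(4),(a*(t.min()+t.max())/2+ (q[:,:2].mean(0)-a*(q[:,:2].mean(0)@a))).round(4))
E
```

```text
headend [0.5121 0.3021 0.0057] 0.0022 [0.5113 0.2984 0.01  ] [0.5103 0.3068 0.01  ]
headjunc [0.5144 0.2905 0.0109] 0.0005 [0.5151 0.2913 0.01  ] [0.5144 0.2896 0.01  ]
nutjunc [0.527  0.2502 0.0059] 0.0064 [0.5286 0.2473 0.01  ] [0.5231 0.2561 0.01  ]
tip [0.5328 0.2233 0.0116] 0.003 [0.5352 0.2247 0.01  ] [0.5316 0.2223 0.01  ]
scene table z med 0.0010735935061211288
275 [0.5227 0.2608 0.0155] [-0.253  0.967] 104.7 0.0807 0.1591 [0.5227 0.2608]
side table z med -0.0003374003787298685
337 [0.5201 0.2703 0.0141] [-0.247  0.969] 104.3 0.0875 0.1671 [0.5216 0.2644]
```

Everything agrees. The machine origin is about (0.5495, -0.128) with yaw -1.5°. The bolt middle is about (0.521, 0.267), with its axis at 104.5°. Next I move above the bolt.

Request:
jog_arm(motion=[50,10,-27,0,7,0,100,22,-54,0,15,0,150,35,-82,0,23,0,200,50,-110,0,31,0,250,65,-137,0,39,0,300,80,-165,0,47,0,350,95,-192,0,54,0,400,110,-220,0,60,0,430,122,-236,0,62,0,445.5,125,-244.8,0,62.2,0,445.5,125,-244.8,0,62.2,0,445.5,125,-244.8,0,62.2,0], gripper=0.5)

```text
time_s: 1.65
position: [0.52, 0.2681, 0.1199]
tcp_rot: [[0.251, -0.001, 0.968], [-0.968, 0.0, 0.251], [-0.0, -1.0, -0.001]]
force: [-1.0, -0.3, 0.3]
opening: 0.499
```

```bash
cat >> h.py <<'E'
def wproj(P,s):
    H=C["wrist"]["hand_eye"];K=C["wrist"]["mtx"]
    R=np.array(s["tcp_rot"]);t=np.array(s["position"])
    q=(np.atleast_2d(P)-t)@R; q=(q-H[:3,3])@H[:3,:3]
    x,y,z=q[:,0],-q[:,1],-q[:,2];rr=np.hypot(x,y);th=np.arctan2(rr,z)
    return np.c_[K[0,2]+K[0,0]*th*x/rr,K[1,2]+K[0,0]*th*y/rr]
def wonz(u,v,z,s):
    H=C["wrist"]["hand_eye"];K=C["wrist"]["mtx"];R=np.array(s["tcp_rot"]);t=np.array(s["position"])
    a,b=u-K[0,2],v-K[1,2];r=np.hypot(a,b);th=r/K[0,0]
    d=np.array([np.sin(th)*a/r,-np.sin(th)*b/r,-np.cos(th)]);d=R@H[:3,:3]@d;o=R@H[:3,3]+t
    return o+d*(z-o[2])/d[2]
def snap(n,name):
    s=bot.read_state();p,d=bot.capture(n);cv2.imwrite("pics/"+name,p[:,:,::-1]);return s,p,d
def st():
    s=bot.read_state();z=s["tcp_rot"][:,2]
    print("t",s["time_s"],"pos",s["position"].round(4),"yaw",np.degrees(np.arctan2(z[1],z[0])).round(2),"F",s["force"].round(1),"op",round(float(s["opening"]),3),"down",s["tcp_rot"][:,1].round(4),"j",s["joint_positions"].round(1));return s
E
python3 - <<'E'
from h import *
st();s,p,d=snap("wrist","w1.png");np.save("w1.npy",p)
print(wproj([[.5208,.2672,.01],[.5144,.2905,.01],[.5325,.2225,.01]],s).round(0))
E
```

```text
t 1.65 pos [0.52   0.2681 0.1199] yaw 14.54 F [-1.  -0.3  0.3] op 0.499 down [-6.e-04  3.e-04 -1.e+00] j [16.3 36.8 93.9  0.  49.3  1.8]
[[327. 246.]
 [327. 212.]
 [327. 304.]]
```

View pics/w1.png

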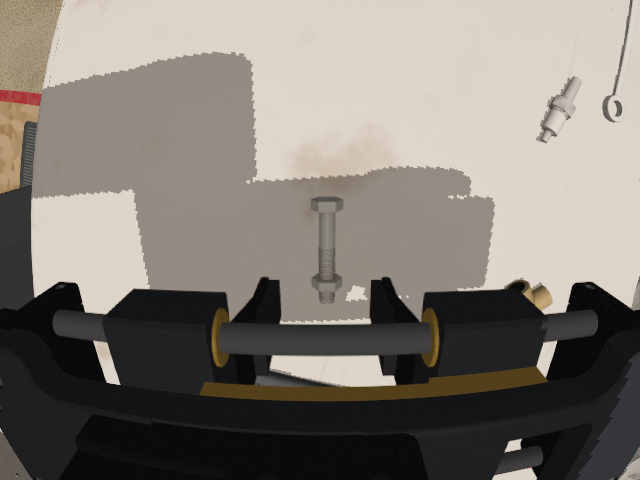

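The wrist view shows the bolt centred at u = 327. The head is at v ≈ 198-212, the nut at 275-292 and the tip at 303, as predicted. Now I descend and grip.

```bash
python3 - <<'E'
from h import *
s=bot.read_state()
for q in [(327,212),(327,275),(327,303)]: print(wonz(*q,.012,s).round(4))
E
```

```text
[0.5145 0.2913 0.012 ]
[0.5262 0.2464 0.012 ]
[0.532  0.2246 0.012 ]
```

Request:
jog_arm(motion=[0,30,0,0,0,0,0,60,0,0,0,0,0,80,0,0,0,0,0,90,0,0,0,0,0,95,0,0,0,0,0,95,0,0,0,0])

```text
time_s: 2.45
position: [0.5212, 0.2675, 0.0249]
tcp_rot: [[0.25, 0.001, 0.968], [-0.968, 0.0, 0.25], [-0.0, -1.0, 0.001]]
force: [-0.2, -0.0, -0.4]
opening: 0.497
```

Request:
jog_arm(motion=[0,0,0,0,0,0,0,0,0,0,0,0,0,0,0,0,0,0,0,0,0,0,0,0,0,0,0,0,0,0,0,0,0,0,0,0], gripper=0)

```text
time_s: 3.2
position: [0.5213, 0.2671, 0.0247]
tcp_rot: [[0.25, 0.0, 0.968], [-0.968, 0.0, 0.25], [0.0, -1.0, 0.0]]
force: [-0.1, -0.5, 1.1]
opening: 0.114
```

Gripped: 9.9 mm opening, centred on the shank middle. I lift and carry it over the carriage.

Request:
jog_arm(motion=[0,-20,0,0,0,0,0,-50,0,0,0,0,10,-80,0,0,2,0,40,-100,-3,0,5,0,80,-105,-6,0,8,0,120,-105,-9,0,11,0,160,-105,-12,0,14,0,185,-105,-14,0,16,0,193,-105,-15,0,16,0,193,-105,-15,0,16,0,193,-105,-15,0,16,0])

```text
time_s: 4.58
position: [0.5543, 0.0776, 0.1294]
tcp_rot: [[-0.025, -0.001, 1.0], [-1.0, 0.0, -0.025], [-0.0, -1.0, -0.001]]
force: [-0.9, 0.2, -0.4]
opening: 0.12
```

```bash
python3 - <<'E'
from h import *
s=st();s,p,d=snap("wrist","w2.png")
snap("side","s2.png"); _,q,_=snap("scene","sc2.png")
np.save("sc2.npy",q)
E
```

```text
t 4.575 pos [0.5543 0.0776 0.1294] yaw -1.46 F [-0.9  0.2 -0.4] op 0.12 down [-7.e-04  3.e-04 -1.e+00] j [-3.5 34.5 97.3  0.  48.3 -2. ]
```

View pics/w2.png

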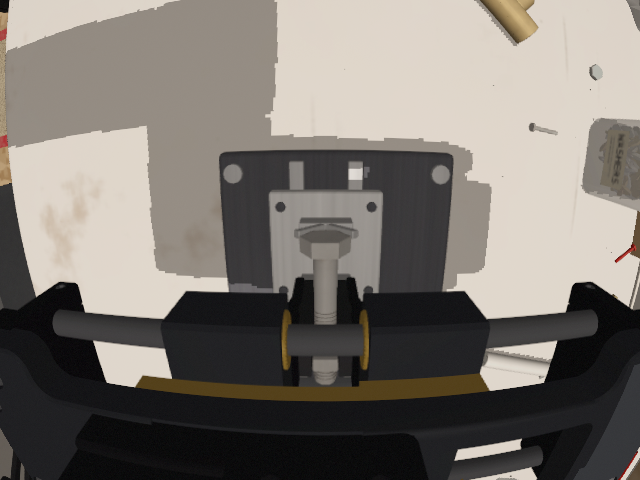

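View pics/s2.png

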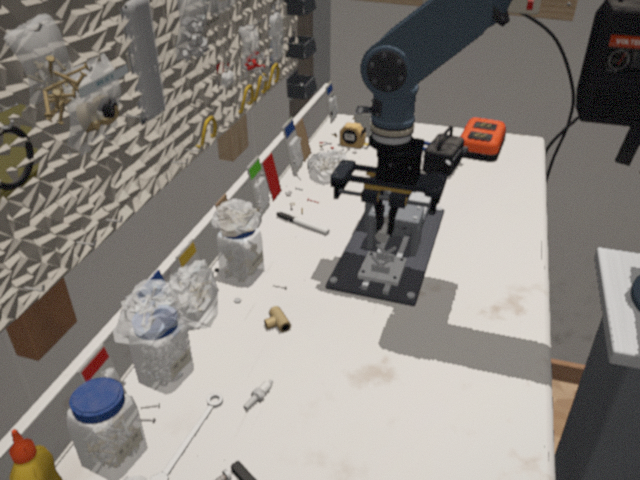

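The wrist view shows the carriage screws at about (281,207) and (371,207), and the plate's outer edge at v ≈ 191, u 270-383. The bolt is held level at u ≈ 325.

```bash
python3 - <<'E'
from h import *
s=bot.read_state()
for q in [(280.5,207),(371.5,207),(284,291),(367,291),(270,191),(383,191)]: print(wonz(*q,.031 if q[1]>191 else .03,s).round(4))
print(wonz(232,174,.016,s).round(4),wonz(440.5,174.5,.016,s).round(4))
print(wproj([[.5549,.0764,.056],[.5549+.00046,.0764+.0175,.064]],s))
E
```

```text
[0.5251 0.1071 0.031 ]
[0.585  0.1056 0.031 ]
[0.5238 0.0467 0.031 ]
[0.5826 0.0452 0.031 ]
[0.5185 0.1179 0.03  ]
[0.5928 0.1161 0.03  ]
[0.49   0.1289 0.016 ] [0.6365 0.1254 0.016 ]
[[327.11855926 263.17520856]
 [327.29864974 239.62139911]]
```

Request:
jog_arm(motion=[1,15,0,0,0,0,1,30,0,0,0,0,1,42,0,0,0,0,1,50,0,0,0,0,1,55,0,0,0,0,1,57,0,0,0,0,1,57.5,0,0,0,0,1,57.5,0,0,0,0])

```text
time_s: 5.72
position: [0.5551, 0.0755, 0.0724]
tcp_rot: [[-0.027, 0.001, 1.0], [-1.0, -0.0, -0.027], [0.0, -1.0, 0.001]]
force: [0.3, -0.7, -0.8]
opening: 0.12
```

```bash
python3 - <<'E'
from h import *
s=st();s,p,d=snap("wrist","w3.png")
_,q,_=snap("side","s3.png");crop(q,330,190,450,310,5,"s3c.png")
E
```

```text
t 5.725 pos [0.5551 0.0755 0.0724] yaw -1.54 F [ 0.3 -0.7 -0.8] op 0.12 down [ 8.e-04 -1.e-04 -1.e+00] j [-3.7 39.8 99.  -0.  41.2 -2.1]
```

View pics/s3c.png

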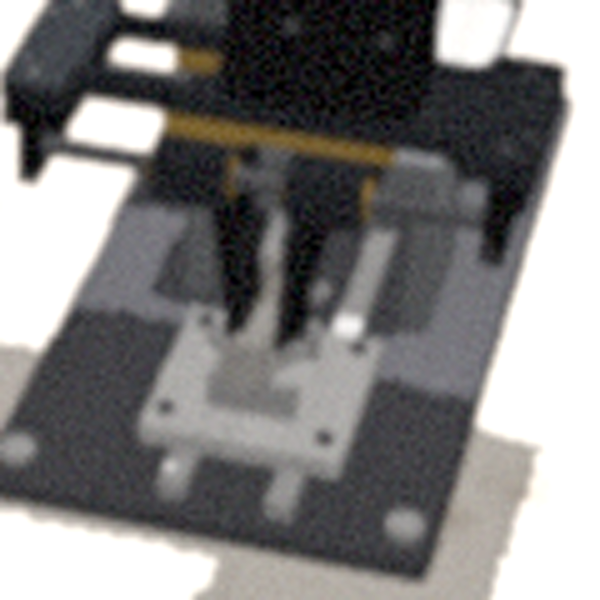

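View pics/w3.png

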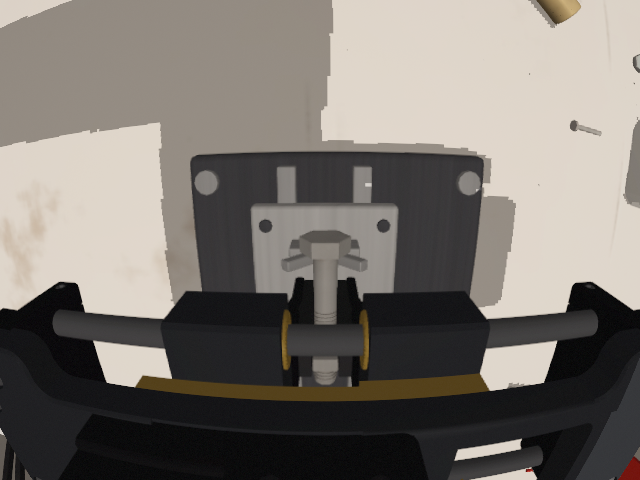

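The wrist view shows the bolt head (v 233-258) just outside the near V-plate, whose arms are at (285,265) and (365,265), with the shank centred. I lower the last 1.5 mm and release with a small opening.

Request:
jog_arm(motion=[0,1,0,0,0,0,0,1.5,0,0,0,0,0,1.5,0,0,0,0])

```text
time_s: 6.2
position: [0.5548, 0.0755, 0.0708]
tcp_rot: [[-0.027, 0.0, 1.0], [-1.0, -0.0, -0.027], [0.0, -1.0, 0.0]]
force: [-0.3, 0.2, 2.4]
opening: 0.121
```

Request:
jog_arm(motion=[0,0,0,0,0,0,0,0,0,0,0,0,0,0,0,0,0,0,0,0,0,0,0,0], gripper=0.3)

```text
time_s: 6.7
position: [0.5548, 0.0755, 0.0705]
tcp_rot: [[-0.027, -0.0, 1.0], [-1.0, 0.0, -0.027], [-0.0, -1.0, -0.0]]
force: [-0.9, -0.3, -0.1]
opening: 0.294
```

Request:
jog_arm(motion=[0,-10,0,0,0,0,0,-30,0,0,0,0,0,-60,0,0,0,0,0,-100,0,0,0,0,0,-140,0,0,0,0,0,-140,0,0,0,0])

```text
time_s: 7.45
position: [0.5571, 0.0755, 0.2146]
tcp_rot: [[-0.027, 0.009, 1.0], [-1.0, -0.001, -0.027], [0.0, -1.0, 0.009]]
force: [0.3, -0.1, -0.1]
opening: 0.305
```

```bash
python3 - <<'E'
from h import *
s=st();s,p,d=snap("wrist","w4.png")
_,q,_=snap("side","s4.png");crop(q,330,190,450,310,5,"s4c.png")
_,q,_=snap("scene","sc4.png");crop(q,250,265,490,470,3,"sc4c.png")
E
```

```text
t 7.45 pos [0.5571 0.0755 0.2146] yaw -1.53 F [ 0.3 -0.1 -0.1] op 0.305 down [ 8.8e-03 -5.0e-04 -1.0e+00] j [-3.7 27.4 93.4  0.  58.8 -2.1]
```

View pics/s4c.png

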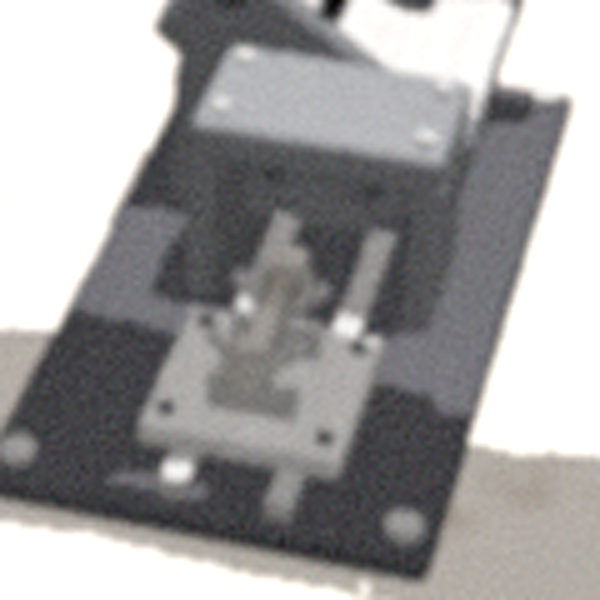

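View pics/w4.png

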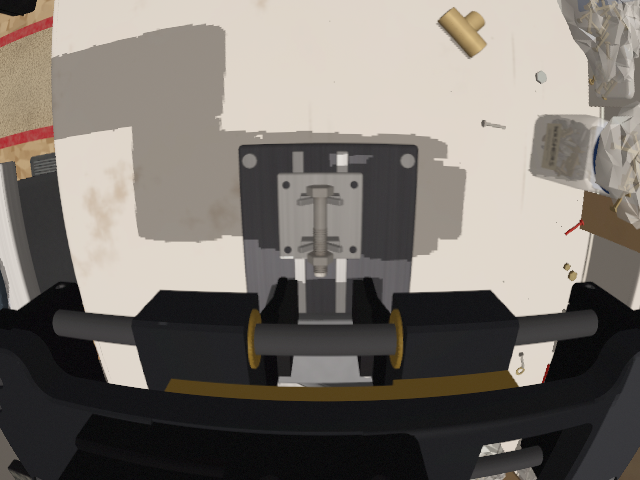

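View pics/sc4c.png

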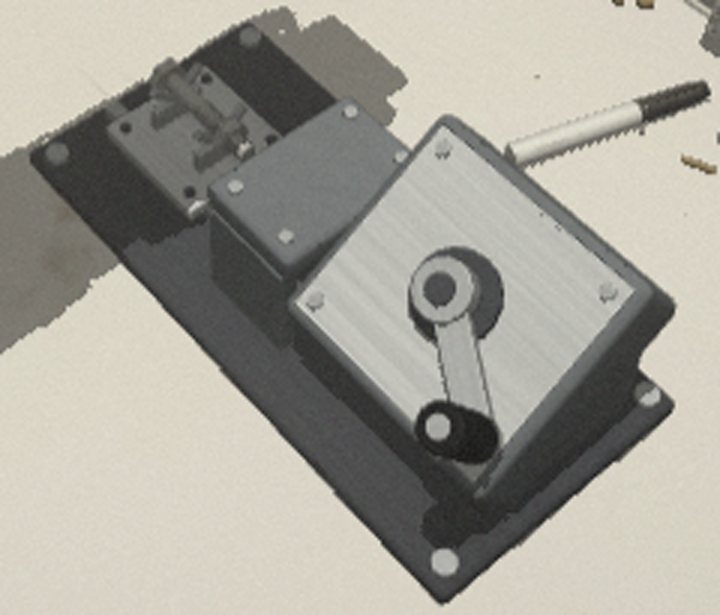

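The side and wrist views show the bolt lying level in both V-plates. The head is at (319,190), outside the near plate, and the nut and thread at (320,262) face the machine. Next is the knob.

```bash
cat >> h.py <<'E'
yaw=np.radians(-1.5);MX=np.array([np.cos(yaw),np.sin(yaw),0]);MY=np.array([-np.sin(yaw),np.cos(yaw),0]);MZ=np.array([0,0,1.])
O=np.array([.5495,-.128,0]);CC=O-.026*MX+.137*MZ
a=np.radians(35);U=np.cos(a)*MX+np.sin(a)*MZ;N=-np.sin(a)*MX+np.cos(a)*MZ
E
python3 - <<'E'
from h import *
s1=lambda x,y:(250+x/3-.33,265+y/3-.33)
o,d=ray("scene",*s1(437,427));e=CC+.024*N
X=o+d*((e-o)@N)/(d@N)-.024*N;r=X-CC
print("CC",CC.round(4),"knob",X.round(4),"R",np.hypot(r@U,r@MY),"ang",np.degrees(np.arctan2(r@MY,r@U)))
# depth: whole end face / black barrel
D=np.load("scene_d0.npy");P=np.load("scene_p0.npy")
# hub top
o,d=ray("scene",*s1(437,289));print("hub px at axis:",[(o+d*((CC-t*N-o)@N)/(d@N)-(CC-t*N)).round(4) for t in(.017,.020,.025)])
E
```

```text
CC [ 0.5235 -0.1273  0.137 ] knob [ 0.4901 -0.183   0.1147] R 0.06862211773094573 ang -124.57575557607743
hub px at axis: [array([0.0006, 0.0001, 0.0004]), array([0.0003, 0.0013, 0.0002]), array([-0.0001,  0.0032, -0.0001])]
```

Request:
jog_arm(motion=[30,0,-7,0,-10,0,65,0,-15,0,-20,0,100,0,-24,0,-30,0,135,0,-32,0,-40,0,170,0,-40,0,-50,0,205,0,-48,0,-60,0,235,0,-55,0,-70,0,255,0,-59,0,-80,0,260,0,-60,0,-88,0,260,0,-60,0,-90,0,260,0,-60,0,-90,0], gripper=0.55)

```text
time_s: 8.98
position: [0.4874, -0.1821, 0.2097]
tcp_rot: [[1.0, -0.002, 0.028], [-0.028, 0.001, 1.0], [-0.002, -1.0, 0.001]]
force: [1.2, -1.7, -0.4]
opening: 0.552
```

```bash
python3 - <<'E'
from h import *
s=st();s,p,d=snap("wrist","w5.png")
E
```

```text
t 8.975 pos [ 0.4874 -0.1821  0.2097] yaw 88.39 F [ 1.2 -1.7 -0.4] op 0.552 down [-0.0018  0.0013 -1.    ] j [ -32.8   25.    99.1    0.    56.  -121.2]
```

View pics/w5.png

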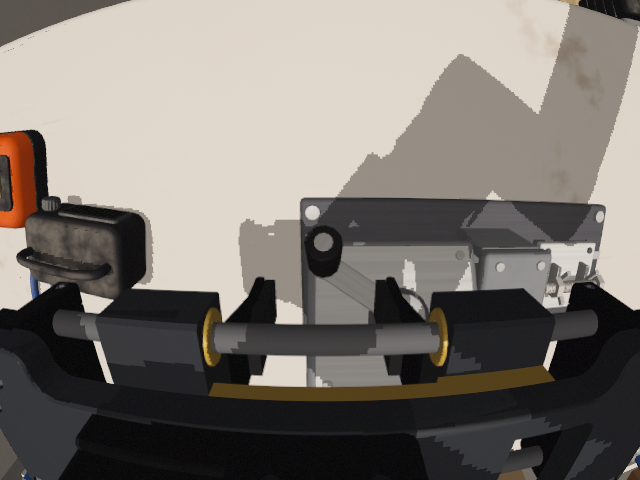

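The wrist view shows the knob end at (324,242), in line with the jaws.

```bash
python3 - <<'E'
from h import *
s=bot.read_state()
e=wonz(324,242,.1344,s);X=e-.024*N;r=X-CC
print(e.round(4),X.round(4),(r@U).round(4),(r@MY).round(4),(r@N).round(4))
for A in(-123,-125,-127):
    t=np.radians(A);print(A,(CC+.07*(np.cos(t)*U+np.sin(t)*MY)).round(4))
print(wproj([CC-.045*N, CC+.07*(np.cos(np.radians(-125))*U+np.sin(np.radians(-125))*MY)+.024*N],s))
E
```

```text
[ 0.4747 -0.1821  0.1344] [ 0.4884 -0.1825  0.1147] -0.0403 -0.056 0.001
-123 [ 0.4908 -0.1852  0.1151]
-125 [ 0.4891 -0.1838  0.114 ]
-127 [ 0.4875 -0.1823  0.1128]
[[396.6079723  318.98601701]
 [321.87226224 242.76457347]]
```

Request:
jog_arm(motion=[0,30,-0.5,0,0,0,0,55,-0.5,0,0,0,0,72,-0.5,0,0,0,0,83,-0.5,0,0,0,0,89,-0.5,0,0,0,0,89,-0.5,0,0,0])

```text
time_s: 9.78
position: [0.4879, -0.1832, 0.1215]
tcp_rot: [[1.0, -0.0, 0.027], [-0.027, 0.0, 1.0], [-0.0, -1.0, 0.0]]
force: [0.3, -0.2, 0.4]
opening: 0.55
```

```bash
python3 - <<'E'
from h import *
s=st();s,p,d=snap("wrist","w6.png");_,q,_=snap("scene","sc6.png");crop(q,330,330,490,450,4.5,"sc6c.png")
E
```

```text
t 9.775 pos [ 0.4879 -0.1832  0.1215] yaw 88.46 F [ 0.3 -0.2  0.4] op 0.55 down [-1.e-04  0.e+00 -1.e+00] j [ -32.9   33.1  103.2   -0.    43.7 -121.3]
```

View pics/w6.png

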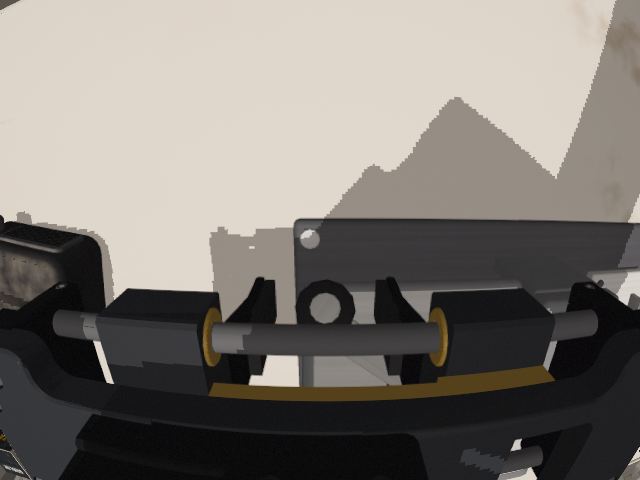

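View pics/sc6c.png

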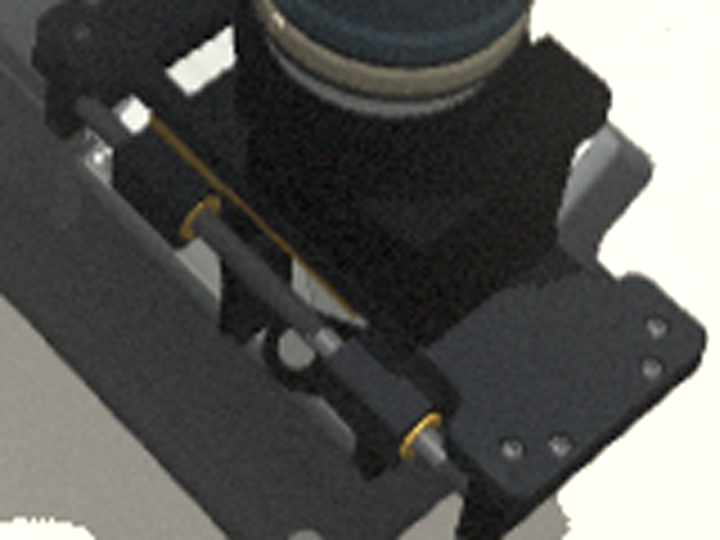

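The knob (325,308) sits centred between the fingers, so I close on it.

Request:
jog_arm(motion=[0,0,0,0,0,0,0,0,0,0,0,0,0,0,0,0,0,0,0,0,0,0,0,0,0,0,0,0,0,0], gripper=0)

```text
time_s: 10.5
position: [0.4879, -0.1832, 0.1216]
tcp_rot: [[1.0, 0.0, 0.027], [-0.027, 0.0, 1.0], [0.0, -1.0, 0.0]]
force: [-0.5, 0.3, 0.5]
opening: 0.268
```

```bash
cat >> h.py <<'E'
def kn(s,A0=None):
    # knob angle from TCP
    h=.003; X=np.array(s["position"])-np.array([0,0,.003])-h*(N/N[2])
    r=X-CC;A=np.arctan2(r@MY,r@U);tang=np.sin(A)*U-np.cos(A)*MY  # clockwise direction
    rad=np.cos(A)*U+np.sin(A)*MY;F=-np.array(s["force"])
    print("t",s["time_s"],"ang",np.degrees(A).round(1),"R",np.hypot(r@U,r@MY).round(4),"off-plane",(r@N).round(4),"drive(cw) N",(F@tang).round(1),"radial",(F@rad).round(1),"ax",(F@N).round(1),"op",round(float(s["opening"]),3),"|F|",np.linalg.norm(F).round(1))
E
python3 - <<'E'
from h import *
kn(st())
E
```

```text
t 10.5 pos [ 0.4879 -0.1832  0.1216] yaw 88.46 F [-0.5  0.3  0.5] op 0.268 down [ 1.e-04  0.e+00 -1.e+00] j [ -32.9   33.1  103.2    0.    43.7 -121.4]
t 10.5 ang -124.1 R 0.0687 off-plane 0.0009 drive(cw) N -0.2 radial 0.2 ax -0.7 op 0.268 |F| 0.7
```

```bash
cat >> h.py <<'E'
def gen(th0,incs,R=70.):
    t=np.radians(th0-np.cumsum(incs));t0=np.radians(th0)
    c=np.cos(t)-np.cos(t0);s=np.sin(t)-np.sin(t0)
    m=np.c_[R*np.cos(a)*c,-R*np.sin(a)*c,R*s].round(1)+0.
    print("end",th0-np.sum(incs));print(", ".join("%g, %g, %g, 0, 0, 0"%tuple(r) for r in m))
E
python3 - <<'E'
from h import *
gen(-125,[1,2,3,4,5,6,6,6,6,6])
E
```

```text
end -170
-0.8, 0.6, 0.7, 0, 0, 0, -2.4, 1.7, 2.2, 0, 0, 0, -4.7, 3.3, 4.5, 0, 0, 0, -7.7, 5.4, 7.8, 0, 0, 0, -11, 7.7, 12.3, 0, 0, 0, -14.6, 10.3, 18.2, 0, 0, 0, -17.7, 12.4, 24.5, 0, 0, 0, -20.3, 14.2, 31.1, 0, 0, 0, -22.2, 15.6, 38, 0, 0, 0, -23.6, 16.5, 45.2, 0, 0, 0
```

Request:
jog_arm(motion=[-0.8,0.6,0.7,0,0,0,-2.4,1.7,2.2,0,0,0,-4.7,3.3,4.5,0,0,0,-7.7,5.4,7.8,0,0,0,-11,7.7,12.3,0,0,0,-14.6,10.3,18.2,0,0,0,-17.7,12.4,24.5,0,0,0,-20.3,14.2,31.1,0,0,0,-22.2,15.6,38,0,0,0,-23.6,16.5,45.2,0,0,0])

```text
time_s: 11.75
position: [0.466, -0.1408, 0.1054]
tcp_rot: [[1.0, 0.002, 0.025], [-0.025, -0.006, 1.0], [0.002, -1.0, -0.006]]
force: [-3.3, -13.6, 1.8]
opening: 0.267
```

```bash
python3 - <<'E'
from h import *
kn(st())
gen(-170,[6]*15)
E
```

```text
t 11.75 pos [ 0.466  -0.1408  0.1054] yaw 88.56 F [ -3.3 -13.6   1.8] op 0.267 down [ 0.0019 -0.0063 -1.    ] j [ -29.8   33.   108.8   -0.4   37.9 -118.1]
t 11.75 ang -167.3 R 0.0683 off-plane 0.0008 drive(cw) N 13.1 radial -4.4 ax -3.2 op 0.267 |F| 14.2
end -260
-0.7, 0.5, 7.3, 0, 0, 0, -0.8, 0.6, 14.6, 0, 0, 0, -0.3, 0.2, 21.9, 0, 0, 0, 0.8, -0.6, 29.1, 0, 0, 0, 2.6, -1.8, 36.1, 0, 0, 0, 4.9, -3.5, 42.8, 0, 0, 0, 7.8, -5.5, 49.2, 0, 0, 0, 11.3, -7.9, 55.3, 0, 0, 0, 15.2, -10.7, 60.8, 0, 0, 0, 19.6, -13.7, 65.8, 0, 0, 0, 24.4, -17.1, 70.2, 0, 0, 0, 29.5, -20.7, 74, 0, 0, 0, 35, -24.5, 77.1, 0, 0, 0, 40.7, -28.5, 79.4, 0, 0, 0, 46.5, -32.6, 81.1, 0, 0, 0
```

Request:
jog_arm(motion=[-0.7,0.5,7.3,0,0,0,-0.8,0.6,14.6,0,0,0,-0.3,0.2,21.9,0,0,0,0.8,-0.6,29.1,0,0,0,2.6,-1.8,36.1,0,0,0,4.9,-3.5,42.8,0,0,0,7.8,-5.5,49.2,0,0,0,11.3,-7.9,55.3,0,0,0,15.2,-10.7,60.8,0,0,0])

```text
time_s: 12.88
position: [0.4801, -0.0795, 0.1148]
tcp_rot: [[1.0, -0.006, 0.024], [-0.024, -0.004, 1.0], [-0.005, -1.0, -0.004]]
force: [-5.5, -13.5, -4.9]
opening: 0.267
```

```bash
python3 - <<'E'
from h import *
kn(st())
gen(-224,[6]*15)
E
```

```text
t 12.875 pos [ 0.4801 -0.0795  0.1148] yaw 88.6 F [ -5.5 -13.5  -4.9] op 0.267 down [-0.0055 -0.0038 -1.    ] j [ -22.4   32.1  108.2   -0.5   40.  -110.6]
t 12.875 ang 137.6 R 0.0692 off-plane 0.0013 drive(cw) N 14.8 radial 4.1 ax 1.0 op 0.267 |F| 15.4
end -314
4.4, -3.1, 5, 0, 0, 0, 9.2, -6.4, 9.4, 0, 0, 0, 14.3, -10, 13.2, 0, 0, 0, 19.8, -13.8, 16.3, 0, 0, 0, 25.4, -17.8, 18.7, 0, 0, 0, 31.3, -21.9, 20.3, 0, 0, 0, 37.2, -26.1, 21.2, 0, 0, 0, 43.2, -30.3, 21.3, 0, 0, 0, 49.2, -34.5, 20.7, 0, 0, 0, 55.1, -38.6, 19.3, 0, 0, 0, 60.9, -42.6, 17.2, 0, 0, 0, 66.4, -46.5, 14.3, 0, 0, 0, 71.6, -50.2, 10.7, 0, 0, 0, 76.5, -53.6, 6.5, 0, 0, 0, 81.1, -56.8, 1.7, 0, 0, 0
```

Request:
jog_arm(motion=[4.4,-3.1,5,0,0,0,9.2,-6.4,9.4,0,0,0,14.3,-10,13.2,0,0,0,19.8,-13.8,16.3,0,0,0,25.4,-17.8,18.7,0,0,0,31.3,-21.9,20.3,0,0,0,37.2,-26.1,21.2,0,0,0,43.2,-30.3,21.3,0,0,0,49.2,-34.5,20.7,0,0,0,55.1,-38.6,19.3,0,0,0])

```text
time_s: 14.12
position: [0.5321, -0.0577, 0.1512]
tcp_rot: [[1.0, -0.014, 0.026], [-0.026, 0.004, 1.0], [-0.015, -1.0, 0.004]]
force: [-4.8, 0.0, -9.5]
opening: 0.27
```

```bash
python3 - <<'E'
from h import *
kn(st())
gen(-284,[6]*15)
E
```

```text
t 14.125 pos [ 0.5321 -0.0577  0.1512] yaw 88.48 F [-4.8  0.  -9.5] op 0.27 down [-0.0145  0.004  -0.9999] j [-1.810e+01  3.130e+01  9.940e+01 -1.000e-01  5.010e+01 -1.066e+02]
t 14.125 ang 80.3 R 0.0708 off-plane 0.0016 drive(cw) N 9.2 radial 1.7 ax 5.0 op 0.27 |F| 10.6
end -374
5.7, -4, -2.1, 0, 0, 0, 11.3, -7.9, -5, 0, 0, 0, 16.5, -11.6, -8.6, 0, 0, 0, 21.4, -15, -12.8, 0, 0, 0, 26, -18.2, -17.6, 0, 0, 0, 30.1, -21, -22.9, 0, 0, 0, 33.7, -23.6, -28.8, 0, 0, 0, 36.8, -25.7, -35.1, 0, 0, 0, 39.3, -27.5, -41.7, 0, 0, 0, 41.2, -28.9, -48.6, 0, 0, 0, 42.6, -29.8, -55.8, 0, 0, 0, 43.3, -30.3, -63, 0, 0, 0, 43.4, -30.4, -70.4, 0, 0, 0, 42.9, -30, -77.7, 0, 0, 0, 41.8, -29.2, -84.9, 0, 0, 0
```

Request:
jog_arm(motion=[5.7,-4,-2.1,0,0,0,11.3,-7.9,-5,0,0,0,16.5,-11.6,-8.6,0,0,0,21.4,-15,-12.8,0,0,0,26,-18.2,-17.6,0,0,0,30.1,-21,-22.9,0,0,0,33.7,-23.6,-28.8,0,0,0,36.8,-25.7,-35.1,0,0,0,39.3,-27.5,-41.7,0,0,0,41.2,-28.9,-48.6,0,0,0])

```text
time_s: 15.38
position: [0.5783, -0.1101, 0.1836]
tcp_rot: [[1.0, 0.001, 0.027], [-0.027, -0.001, 1.0], [0.001, -1.0, -0.001]]
force: [-1.7, -4.2, -1.0]
opening: 0.27
```

```bash
python3 - <<'E'
from h import *
kn(st())
gen(-344,[6]*15)
E
```

```text
t 15.375 pos [ 0.5783 -0.1101  0.1836] yaw 88.46 F [-1.7 -4.2 -1. ] op 0.27 down [ 0.0011 -0.0012 -1.    ] j [ -21.6   31.7   90.9   -0.    57.3 -110.1]
t 15.375 ang 15.0 R 0.072 off-plane 0.0009 drive(cw) N -3.6 radial 2.9 ax -0.1 op 0.27 |F| 4.7
end -434
1.4, -0.9, -7.1, 0, 0, 0, 2.1, -1.5, -14.4, 0, 0, 0, 2.2, -1.5, -21.7, 0, 0, 0, 1.7, -1.2, -29, 0, 0, 0, 0.5, -0.4, -36.2, 0, 0, 0, -1.2, 0.9, -43.2, 0, 0, 0, -3.6, 2.5, -50, 0, 0, 0, -6.5, 4.5, -56.4, 0, 0, 0, -9.9, 7, -62.4, 0, 0, 0, -13.9, 9.7, -67.9, 0, 0, 0, -18.3, 12.8, -72.9, 0, 0, 0, -23.1, 16.1, -77.3, 0, 0, 0, -28.2, 19.7, -81.1, 0, 0, 0, -33.6, 23.6, -84.2, 0, 0, 0, -39.3, 27.5, -86.6, 0, 0, 0
```

Request:
jog_arm(motion=[1.4,-0.9,-7.1,0,0,0,2.1,-1.5,-14.4,0,0,0,2.2,-1.5,-21.7,0,0,0,1.7,-1.2,-29,0,0,0,0.5,-0.4,-36.2,0,0,0,-1.2,0.9,-43.2,0,0,0,-3.6,2.5,-50,0,0,0,-6.5,4.5,-56.4,0,0,0,-9.9,7,-62.4,0,0,0,-13.9,9.7,-67.9,0,0,0])

```text
time_s: 16.62
position: [0.5613, -0.1774, 0.1731]
tcp_rot: [[1.0, -0.002, 0.027], [-0.027, -0.0, 1.0], [-0.002, -1.0, -0.001]]
force: [-3.1, -4.6, -2.9]
opening: 0.27
```

```bash
python3 - <<'E'
from h import *
kn(st())
gen(-404,[6]*14)
E
```

```text
t 16.625 pos [ 0.5613 -0.1774  0.1731] yaw 88.47 F [-3.1 -4.6 -2.9] op 0.27 down [-1.6e-03 -5.0e-04 -1.0e+00] j [-2.840e+01  3.260e+01  9.130e+01 -1.000e-01  5.620e+01 -1.168e+02]
t 16.625 ang -43.9 R 0.0708 off-plane 0.001 drive(cw) N -6.2 radial -0.3 ax 0.7 op 0.27 |F| 6.3
end -488
-4.4, 3.1, -5, 0, 0, 0, -9.2, 6.4, -9.4, 0, 0, 0, -14.3, 10, -13.2, 0, 0, 0, -19.8, 13.8, -16.3, 0, 0, 0, -25.4, 17.8, -18.7, 0, 0, 0, -31.3, 21.9, -20.3, 0, 0, 0, -37.2, 26.1, -21.2, 0, 0, 0, -43.2, 30.3, -21.3, 0, 0, 0, -49.2, 34.5, -20.7, 0, 0, 0, -55.1, 38.6, -19.3, 0, 0, 0, -60.9, 42.6, -17.2, 0, 0, 0, -66.4, 46.5, -14.3, 0, 0, 0, -71.6, 50.2, -10.7, 0, 0, 0, -76.5, 53.6, -6.5, 0, 0, 0
```

Request:
jog_arm(motion=[-4.4,3.1,-5,0,0,0,-9.2,6.4,-9.4,0,0,0,-14.3,10,-13.2,0,0,0,-19.8,13.8,-16.3,0,0,0,-25.4,17.8,-18.7,0,0,0,-31.3,21.9,-20.3,0,0,0,-37.2,26.1,-21.2,0,0,0,-43.2,30.3,-21.3,0,0,0,-49.2,34.5,-20.7,0,0,0,-55.1,38.6,-19.3,0,0,0,-60.9,42.6,-17.2,0,0,0,-66.4,46.5,-14.3,0,0,0,-71.6,50.2,-10.7,0,0,0,-76.5,53.6,-6.5,0,0,0])

```text
time_s: 18.38
position: [0.4863, -0.1818, 0.1203]
tcp_rot: [[1.0, 0.003, 0.027], [-0.027, -0.002, 1.0], [0.003, -1.0, -0.002]]
force: [2.1, -3.9, 3.7]
opening: 0.268
```

```bash
python3 - <<'E'
from h import *
kn(st())
_,q,_=snap("side","s7.png");crop(q,330,170,450,310,4.2,"s7c.png")
gen(-488,[6]*15)
E
```

```text
t 18.375 pos [ 0.4863 -0.1818  0.1203] yaw 88.46 F [ 2.1 -3.9  3.7] op 0.268 down [ 0.003  -0.0025 -1.    ] j [ -32.8   33.   103.7   -0.    43.1 -121.3]
t 18.375 ang -126.2 R 0.0687 off-plane 0.0007 drive(cw) N 5.4 radial -0.8 ax -1.8 op 0.268 |F| 5.7
end -578
-4.5, 3.2, 4.8, 0, 0, 0, -8.6, 6, 10.2, 0, 0, 0, -12.2, 8.6, 16, 0, 0, 0, -15.3, 10.7, 22.3, 0, 0, 0, -17.9, 12.5, 28.9, 0, 0, 0, -19.8, 13.9, 35.9, 0, 0, 0, -21.2, 14.8, 43, 0, 0, 0, -21.9, 15.3, 50.3, 0, 0, 0, -22, 15.4, 57.6, 0, 0, 0, -21.5, 15, 64.9, 0, 0, 0, -20.3, 14.2, 72.1, 0, 0, 0, -18.6, 13, 79.1, 0, 0, 0, -16.2, 11.4, 85.8, 0, 0, 0, -13.3, 9.3, 92.3, 0, 0, 0, -9.9, 6.9, 98.3, 0, 0, 0
```

View pics/s7c.png

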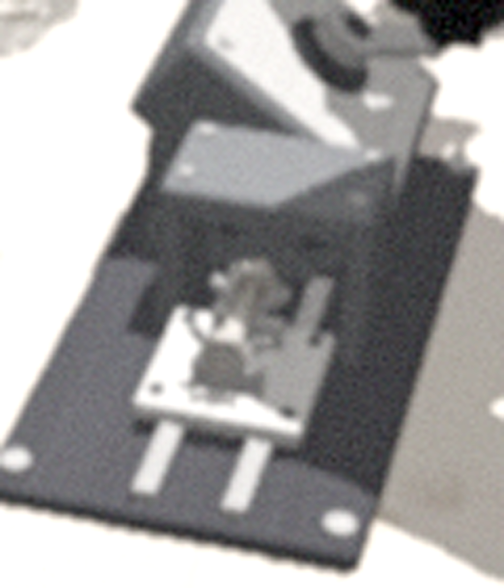

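The carriage is about 30 mm in, with the bolt still seated and its thread entering under the head. I continue.

Request:
jog_arm(motion=[-4.5,3.2,4.8,0,0,0,-8.6,6,10.2,0,0,0,-12.2,8.6,16,0,0,0,-15.3,10.7,22.3,0,0,0,-17.9,12.5,28.9,0,0,0,-19.8,13.9,35.9,0,0,0,-21.2,14.8,43,0,0,0,-21.9,15.3,50.3,0,0,0,-22,15.4,57.6,0,0,0,-21.5,15,64.9,0,0,0,-20.3,14.2,72.1,0,0,0,-18.6,13,79.1,0,0,0,-16.2,11.4,85.8,0,0,0,-13.3,9.3,92.3,0,0,0,-9.9,6.9,98.3,0,0,0])

```text
time_s: 20.3
position: [0.4764, -0.0847, 0.1121]
tcp_rot: [[1.0, -0.004, 0.024], [-0.025, -0.004, 1.0], [-0.004, -1.0, -0.004]]
force: [-2.9, -15.6, -4.1]
opening: 0.264
```

```bash
python3 - <<'E'
from h import *
kn(st())
gen(-578,[6]*20)
E
```

```text
t 20.3 pos [ 0.4764 -0.0847  0.1121] yaw 88.6 F [ -2.9 -15.6  -4.1] op 0.264 down [-0.0044 -0.0038 -1.    ] j [ -23.2   32.2  108.7   -0.5   39.2 -111.4]
t 20.3 ang 143.2 R 0.0692 off-plane 0.0011 drive(cw) N 15.2 radial 5.8 ax 1.9 op 0.264 |F| 16.4
end -698
3.9, -2.8, 5.5, 0, 0, 0, 8.3, -5.8, 10.5, 0, 0, 0, 13.1, -9.2, 14.9, 0, 0, 0, 18.3, -12.8, 18.7, 0, 0, 0, 23.7, -16.6, 21.8, 0, 0, 0, 29.4, -20.6, 24.2, 0, 0, 0, 35.2, -24.7, 25.8, 0, 0, 0, 41.2, -28.8, 26.7, 0, 0, 0, 47.2, -33, 26.9, 0, 0, 0, 53.2, -37.2, 26.2, 0, 0, 0, 59.1, -41.4, 24.8, 0, 0, 0, 64.8, -45.4, 22.7, 0, 0, 0, 70.3, -49.2, 19.8, 0, 0, 0, 75.6, -52.9, 16.3, 0, 0, 0, 80.5, -56.4, 12.1, 0, 0, 0, 85, -59.5, 7.3, 0, 0, 0, 89.1, -62.4, 1.9, 0, 0, 0, 92.7, -64.9, -4, 0, 0, 0, 95.8, -67.1, -10.2, 0, 0, 0, 98.4, -68.9, -16.9, 0, 0, 0
```

Request:
jog_arm(motion=[3.9,-2.8,5.5,0,0,0,8.3,-5.8,10.5,0,0,0,13.1,-9.2,14.9,0,0,0,18.3,-12.8,18.7,0,0,0,23.7,-16.6,21.8,0,0,0,29.4,-20.6,24.2,0,0,0,35.2,-24.7,25.8,0,0,0,41.2,-28.8,26.7,0,0,0,47.2,-33,26.9,0,0,0,53.2,-37.2,26.2,0,0,0,59.1,-41.4,24.8,0,0,0,64.8,-45.4,22.7,0,0,0,70.3,-49.2,19.8,0,0,0,75.6,-52.9,16.3,0,0,0,80.5,-56.4,12.1,0,0,0])

```text
time_s: 22.18
position: [0.5603, -0.0736, 0.1706]
tcp_rot: [[1.0, 0.003, 0.026], [-0.026, -0.002, 1.0], [0.003, -1.0, -0.002]]
force: [-1.9, -3.0, -3.5]
opening: 0.265
```

```bash
python3 - <<'E'
from h import *
kn(st())
gen(-668,[6]*15)
E
```

```text
t 22.175 pos [ 0.5603 -0.0736  0.1706] yaw 88.5 F [-1.9 -3.  -3.5] op 0.265 down [ 0.0027 -0.0022 -1.    ] j [-1.880e+01  3.120e+01  9.500e+01 -1.000e-01  5.360e+01 -1.072e+02]
t 22.175 ang 49.6 R 0.0718 off-plane 0.0011 drive(cw) N 0.7 radial 4.6 ax 1.8 op 0.265 |F| 5.0
end -758
4.5, -3.2, -4.8, 0, 0, 0, 8.6, -6, -10.2, 0, 0, 0, 12.2, -8.6, -16, 0, 0, 0, 15.3, -10.7, -22.3, 0, 0, 0, 17.9, -12.5, -28.9, 0, 0, 0, 19.8, -13.9, -35.9, 0, 0, 0, 21.2, -14.8, -43, 0, 0, 0, 21.9, -15.3, -50.3, 0, 0, 0, 22, -15.4, -57.6, 0, 0, 0, 21.5, -15, -64.9, 0, 0, 0, 20.3, -14.2, -72.1, 0, 0, 0, 18.6, -13, -79.1, 0, 0, 0, 16.2, -11.4, -85.8, 0, 0, 0, 13.3, -9.3, -92.3, 0, 0, 0, 9.9, -6.9, -98.3, 0, 0, 0
```

Request:
jog_arm(motion=[4.5,-3.2,-4.8,0,0,0,8.6,-6,-10.2,0,0,0,12.2,-8.6,-16,0,0,0,15.3,-10.7,-22.3,0,0,0,17.9,-12.5,-28.9,0,0,0,19.8,-13.9,-35.9,0,0,0,21.2,-14.8,-43,0,0,0,21.9,-15.3,-50.3,0,0,0,22,-15.4,-57.6,0,0,0,21.5,-15,-64.9,0,0,0,20.3,-14.2,-72.1,0,0,0])

```text
time_s: 23.55
position: [0.5771, -0.1466, 0.1836]
tcp_rot: [[1.0, -0.0, 0.027], [-0.027, -0.002, 1.0], [-0.0, -1.0, -0.002]]
force: [-3.2, -6.1, -3.9]
opening: 0.267
```

```bash
python3 - <<'E'
from h import *
kn(st())
gen(-734,[6,6,5,5,4,4,3,3,2,2])
_,q,_=snap("side","s8.png");crop(q,330,170,450,310,4.2,"s8c.png")
E
```

```text
t 23.55 pos [ 0.5771 -0.1466  0.1836] yaw 88.46 F [-3.2 -6.1 -3.9] op 0.267 down [-5.0e-04 -1.7e-03 -1.0e+00] j [-2.490e+01  3.220e+01  8.980e+01 -1.000e-01  5.790e+01 -1.133e+02]
t 23.55 ang -14.4 R 0.0716 off-plane 0.001 drive(cw) N -7.2 radial 3.0 ax 1.4 op 0.267 |F| 7.9
end -774
-1.8, 1.2, -7, 0, 0, 0, -4.1, 2.9, -13.8, 0, 0, 0, -6.5, 4.5, -19.1, 0, 0, 0, -9.2, 6.5, -24.2, 0, 0, 0, -11.7, 8.2, -28.1, 0, 0, 0, -14.4, 10.1, -31.7, 0, 0, 0, -16.5, 11.6, -34.3, 0, 0, 0, -18.8, 13.1, -36.7, 0, 0, 0, -20.3, 14.2, -38.2, 0, 0, 0, -21.9, 15.4, -39.7, 0, 0, 0
```

View pics/s8c.png

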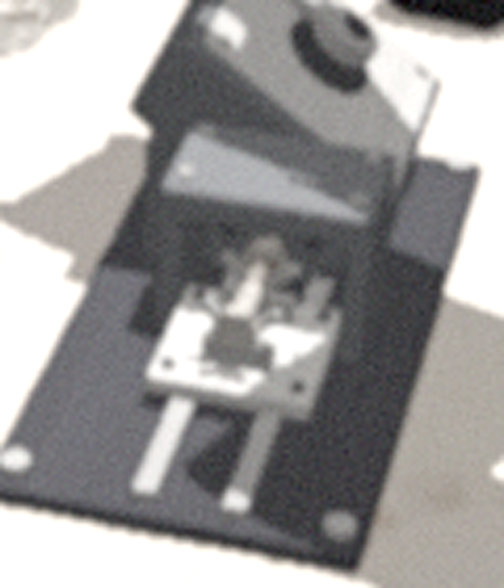

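Request:
jog_arm(motion=[-1.8,1.2,-7,0,0,0,-4.1,2.9,-13.8,0,0,0,-6.5,4.5,-19.1,0,0,0,-9.2,6.5,-24.2,0,0,0,-11.7,8.2,-28.1,0,0,0,-14.4,10.1,-31.7,0,0,0,-16.5,11.6,-34.3,0,0,0,-18.8,13.1,-36.7,0,0,0,-20.3,14.2,-38.2,0,0,0,-21.9,15.4,-39.7,0,0,0])

```text
time_s: 24.85
position: [0.5539, -0.1846, 0.168]
tcp_rot: [[1.0, -0.001, 0.027], [-0.027, 0.0, 1.0], [-0.001, -1.0, 0.0]]
force: [-3.4, -4.0, -3.4]
opening: 0.268
```

```bash
python3 - <<'E'
from h import *
kn(st())
gen(-774,[2]*10)
E
```

```text
t 24.85 pos [ 0.5539 -0.1846  0.168 ] yaw 88.46 F [-3.4 -4.  -3.4] op 0.268 down [-1.e-03  1.e-04 -1.e+00] j [ -29.4   32.7   92.2   -0.    55.2 -117.8]
t 24.85 ang -53.2 R 0.0705 off-plane 0.001 drive(cw) N -6.2 radial -0.5 ax 0.9 op 0.268 |F| 6.3
end -794
-1.6, 1.1, -1.4, 0, 0, 0, -3.3, 2.3, -2.7, 0, 0, 0, -5, 3.5, -4, 0, 0, 0, -6.8, 4.8, -5.2, 0, 0, 0, -8.6, 6, -6.3, 0, 0, 0, -10.4, 7.3, -7.3, 0, 0, 0, -12.2, 8.6, -8.3, 0, 0, 0, -14.1, 9.9, -9.1, 0, 0, 0, -16, 11.2, -9.9, 0, 0, 0, -17.9, 12.5, -10.7, 0, 0, 0
```

Request:
jog_arm(motion=[-1.6,1.1,-1.4,0,0,0,-3.3,2.3,-2.7,0,0,0,-5,3.5,-4,0,0,0,-6.8,4.8,-5.2,0,0,0,-8.6,6,-6.3,0,0,0])

```text
time_s: 25.48
position: [0.5455, -0.1903, 0.1623]
tcp_rot: [[1.0, 0.0, 0.027], [-0.027, 0.0, 1.0], [0.0, -1.0, 0.0]]
force: [-2.7, -2.0, -2.8]
opening: 0.266
```

```bash
python3 - <<'E'
from h import *
kn(st())
gen(-784,[2]*10)
E
```

```text
t 25.475 pos [ 0.5455 -0.1903  0.1623] yaw 88.46 F [-2.7 -2.  -2.8] op 0.266 down [ 2.e-04  0.e+00 -1.e+00] j [ -30.3   32.7   93.4    0.    53.9 -118.8]
t 25.475 ang -62.7 R 0.0701 off-plane 0.001 drive(cw) N -4.3 radial -0.1 ax 0.8 op 0.266 |F| 4.4
end -804
-1.8, 1.3, -1, 0, 0, 0, -3.7, 2.6, -2, 0, 0, 0, -5.5, 3.9, -2.9, 0, 0, 0, -7.4, 5.2, -3.7, 0, 0, 0, -9.3, 6.5, -4.4, 0, 0, 0, -11.3, 7.9, -5, 0, 0, 0, -13.2, 9.3, -5.6, 0, 0, 0, -15.2, 10.6, -6, 0, 0, 0, -17.2, 12, -6.4, 0, 0, 0, -19.1, 13.4, -6.7, 0, 0, 0
```

Request:
jog_arm(motion=[-1.8,1.3,-1,0,0,0,-3.7,2.6,-2,0,0,0,-5.5,3.9,-2.9,0,0,0,-7.4,5.2,-3.7,0,0,0,-9.3,6.5,-4.4,0,0,0])

```text
time_s: 26.1
position: [0.5362, -0.1943, 0.1557]
tcp_rot: [[1.0, 0.0, 0.027], [-0.027, 0.0, 1.0], [0.0, -1.0, 0.0]]
force: [-2.6, -2.3, -1.0]
opening: 0.268
```

```bash
python3 - <<'E'
from h import *
kn(st())
gen(-794,[2]*10)
E
```

```text
t 26.1 pos [ 0.5362 -0.1943  0.1557] yaw 88.46 F [-2.6 -2.3 -1. ] op 0.268 down [ 3.e-04  1.e-04 -1.e+00] j [ -31.2   32.8   94.8    0.    52.4 -119.6]
t 26.1 ang -72.7 R 0.0698 off-plane 0.001 drive(cw) N -3.3 radial -1.4 ax -0.7 op 0.268 |F| 3.6
end -814
-1.9, 1.4, -0.6, 0, 0, 0, -3.9, 2.7, -1.2, 0, 0, 0, -5.8, 4.1, -1.6, 0, 0, 0, -7.8, 5.5, -2, 0, 0, 0, -9.8, 6.9, -2.3, 0, 0, 0, -11.8, 8.3, -2.5, 0, 0, 0, -13.8, 9.7, -2.7, 0, 0, 0, -15.8, 11.1, -2.7, 0, 0, 0, -17.8, 12.5, -2.7, 0, 0, 0, -19.8, 13.9, -2.5, 0, 0, 0
```

Request:
jog_arm(motion=[-1.9,1.4,-0.6,0,0,0,-3.9,2.7,-1.2,0,0,0,-5.8,4.1,-1.6,0,0,0,-7.8,5.5,-2,0,0,0,-9.8,6.9,-2.3,0,0,0])

```text
time_s: 26.72
position: [0.5264, -0.1964, 0.1489]
tcp_rot: [[1.0, 0.001, 0.027], [-0.027, 0.0, 1.0], [0.001, -1.0, 0.0]]
force: [-2.7, -1.6, -0.7]
opening: 0.268
```

```bash
python3 - <<'E'
from h import *
kn(st())
gen(-804,[2]*10)
E
```

```text
t 26.725 pos [ 0.5264 -0.1964  0.1489] yaw 88.46 F [-2.7 -1.6 -0.7] op 0.268 down [ 5.e-04  0.e+00 -1.e+00] j [ -31.9   32.9   96.3    0.    50.8 -120.3]
t 26.725 ang -82.6 R 0.0695 off-plane 0.0009 drive(cw) N -2.7 radial -1.4 ax -0.9 op 0.268 |F| 3.2
end -824
-2, 1.4, -0.2, 0, 0, 0, -4, 2.8, -0.3, 0, 0, 0, -6, 4.2, -0.4, 0, 0, 0, -8, 5.6, -0.3, 0, 0, 0, -10, 7, -0.2, 0, 0, 0, -12, 8.4, 0, 0, 0, 0, -14, 9.8, 0.3, 0, 0, 0, -16, 11.2, 0.7, 0, 0, 0, -17.9, 12.5, 1.1, 0, 0, 0, -19.9, 13.9, 1.7, 0, 0, 0
```

Request:
jog_arm(motion=[-2,1.4,-0.2,0,0,0,-4,2.8,-0.3,0,0,0,-6,4.2,-0.4,0,0,0,-8,5.6,-0.3,0,0,0,-10,7,-0.2,0,0,0])

```text
time_s: 27.35
position: [0.5164, -0.1963, 0.1419]
tcp_rot: [[1.0, 0.001, 0.027], [-0.027, -0.0, 1.0], [0.001, -1.0, -0.0]]
force: [-1.4, -1.0, 1.5]
opening: 0.265
```

```bash
python3 - <<'E'
from h import *
kn(st())
gen(-814,[2]*10)
E
```

```text
t 27.35 pos [ 0.5164 -0.1963  0.1419] yaw 88.46 F [-1.4 -1.   1.5] op 0.265 down [ 7.e-04 -1.e-04 -1.e+00] j [ -32.4   32.9   98.     0.    49.1 -120.9]
t 27.35 ang -92.7 R 0.0693 off-plane 0.0009 drive(cw) N -0.2 radial -1.1 ax -2.0 op 0.265 |F| 2.3
end -834
-2, 1.4, 0.2, 0, 0, 0, -4, 2.8, 0.5, 0, 0, 0, -6, 4.2, 0.9, 0, 0, 0, -7.9, 5.5, 1.4, 0, 0, 0, -9.9, 6.9, 1.9, 0, 0, 0, -11.8, 8.3, 2.5, 0, 0, 0, -13.7, 9.6, 3.3, 0, 0, 0, -15.6, 10.9, 4.1, 0, 0, 0, -17.5, 12.2, 4.9, 0, 0, 0, -19.3, 13.5, 5.9, 0, 0, 0
```

Request:
jog_arm(motion=[-2,1.4,0.2,0,0,0,-4,2.8,0.5,0,0,0,-6,4.2,0.9,0,0,0,-7.9,5.5,1.4,0,0,0])

```text
time_s: 27.85
position: [0.5106, -0.1955, 0.1374]
tcp_rot: [[1.0, 0.006, 0.027], [-0.027, -0.002, 1.0], [0.006, -1.0, -0.002]]
force: [3.7, 0.1, 7.1]
opening: 0.266
```

```bash
python3 - <<'E'
from h import *
kn(st())
gen(-822,[2]*10)
_,q,_=snap("side","s9.png");crop(q,330,170,450,310,4.2,"s9c.png")
E
```

```text
t 27.85 pos [ 0.5106 -0.1955  0.1374] yaw 88.43 F [3.7 0.1 7.1] op 0.266 down [ 0.0056 -0.0022 -1.    ] j [-3.270e+01  3.290e+01  9.920e+01  1.000e-01  4.760e+01 -1.212e+02]
t 27.85 ang -98.8 R 0.0693 off-plane 0.0005 drive(cw) N 7.0 radial 1.3 ax -3.7 op 0.266 |F| 8.0
end -842
-2, 1.4, 0.5, 0, 0, 0, -3.9, 2.7, 1.2, 0, 0, 0, -5.8, 4.1, 1.9, 0, 0, 0, -7.7, 5.4, 2.7, 0, 0, 0, -9.6, 6.7, 3.6, 0, 0, 0, -11.4, 8, 4.5, 0, 0, 0, -13.2, 9.3, 5.6, 0, 0, 0, -15, 10.5, 6.7, 0, 0, 0, -16.7, 11.7, 7.8, 0, 0, 0, -18.5, 12.9, 9.1, 0, 0, 0
```

View pics/s9c.png

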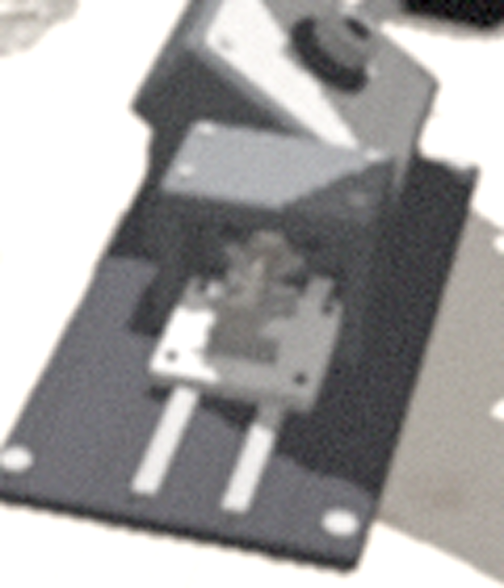

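Drive force jumped from about 0 to 7 N while the knob lagged, which suggests the stop. I confirm with one 2° nudge.

Request:
jog_arm(motion=[-1,0.7,0.2,0,0,0,-2,1.4,0.5,0,0,0])

```text
time_s: 28.15
position: [0.5099, -0.1954, 0.1367]
tcp_rot: [[1.0, 0.008, 0.027], [-0.027, -0.003, 1.0], [0.009, -1.0, -0.003]]
force: [3.5, 0.6, 8.4]
opening: 0.266
```

```bash
python3 - <<'E'
from h import *
kn(st())
E
```

```text
t 28.15 pos [ 0.5099 -0.1954  0.1367] yaw 88.42 F [3.5 0.6 8.4] op 0.266 down [ 0.0085 -0.0034 -1.    ] j [-3.270e+01  3.290e+01  9.940e+01  1.000e-01  4.720e+01 -1.213e+02]
t 28.15 ang -99.6 R 0.0694 off-plane 0.0004 drive(cw) N 7.5 radial 1.9 ax -4.9 op 0.266 |F| 9.2
```

Request:
jog_arm(motion=[-1,0.7,0.3,0,0,0,-2,1.4,0.6,0,0,0,-2,1.4,0.6,0,0,0,-2,1.4,0.6,0,0,0])

```text
time_s: 28.65
position: [0.5092, -0.1953, 0.1361]
tcp_rot: [[1.0, 0.011, 0.028], [-0.027, -0.005, 1.0], [0.012, -1.0, -0.005]]
force: [6.1, -0.2, 9.6]
opening: 0.265
```

```bash
python3 - <<'E'
from h import *
for i in range(3): kn(bot.read_state()); bot.capture("side")
s,p,d=snap("side","s10.png");crop(p,330,170,450,310,4.2,"s10c.png")
s3=lambda x,y:(330+x/4.2-.38,170+y/4.2-.38)
E
```

```text
t 28.65 ang -100.4 R 0.0694 off-plane 0.0003 drive(cw) N 10.3 radial 1.8 ax -4.3 op 0.265 |F| 11.3
t 28.7 ang -100.4 R 0.0694 off-plane 0.0003 drive(cw) N 10.8 radial 2.8 ax -5.9 op 0.264 |F| 12.6
t 28.75 ang -100.4 R 0.0694 off-plane 0.0003 drive(cw) N 10.1 radial 2.8 ax -5.7 op 0.266 |F| 11.9
```

View pics/s10c.png

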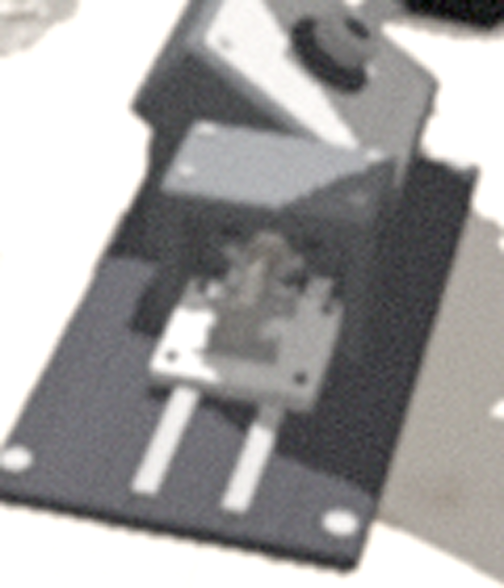

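```bash
python3 - <<'E'
from h import *
s3=lambda x,y:(330+x/4.2-.38,170+y/4.2-.38)
c=(onz("side",*s3(172,356),.031)+onz("side",*s3(300,378),.031))/2-.030*MY
print("carriage",c, "machine y",(c-O)@MY,(c-O)@MX)
# same calibration for start (s4 picture: scale5, origin 330,190)
s5=lambda x,y:(330+x/5-.4,190+y/5-.4)
c=(onz("side",*s5(166,406),.031)+onz("side",*s5(324,438),.031))/2-.030*MY
print("start",c,(c-O)@MY)
gen(-826,[-1]*8)
E
```

```text
carriage [0.5515923  0.01987624 0.031     ] machine y 0.1478803382580048 -0.001779367750213566
start [0.55334895 0.07706656 0.031     ] 0.2050970465656266
end -818
1, -0.7, -0.3, 0, 0, 0, 1.9, -1.4, -0.6, 0, 0, 0, 2.9, -2, -0.9, 0, 0, 0, 3.9, -2.7, -1.2, 0, 0, 0, 4.9, -3.4, -1.4, 0, 0, 0, 5.8, -4.1, -1.6, 0, 0, 0, 6.8, -4.8, -1.8, 0, 0, 0, 7.8, -5.5, -2, 0, 0, 0
```

The carriage measures y = 147.9 mm, inside the 145-148 stop range and about 57 mm from its start, and it didn't move during the last nudge. So it is at the stop. I ease the wind-up off gently before letting go.

Request:
jog_arm(motion=[1,-0.7,-0.3,0,0,0,1.9,-1.4,-0.6,0,0,0,2.9,-2,-0.9,0,0,0,3.9,-2.7,-1.2,0,0,0,4.9,-3.4,-1.4,0,0,0,5.8,-4.1,-1.6,0,0,0,6.8,-4.8,-1.8,0,0,0,6.8,-4.8,-1.8,0,0,0])

```text
time_s: 29.85
position: [0.5115, -0.1956, 0.1383]
tcp_rot: [[1.0, 0.001, 0.027], [-0.027, -0.0, 1.0], [0.001, -1.0, -0.0]]
force: [3.0, -0.6, 3.2]
opening: 0.268
```

```bash
python3 - <<'E'
from h import *
for i in range(3): kn(bot.read_state()); bot.capture("side")
E
```

```text
t 29.85 ang -97.7 R 0.0692 off-plane 0.0008 drive(cw) N 4.3 radial 0.0 ax -0.9 op 0.268 |F| 4.4
t 29.9 ang -97.8 R 0.0692 off-plane 0.0008 drive(cw) N 3.6 radial 0.1 ax -0.7 op 0.267 |F| 3.7
t 29.95 ang -97.8 R 0.0692 off-plane 0.0008 drive(cw) N 4.3 radial -0.3 ax -1.7 op 0.269 |F| 4.6
```

Request:
jog_arm(motion=[1,-0.7,-0.2,0,0,0,2,-1.4,-0.3,0,0,0,2,-1.4,-0.3,0,0,0])

```text
time_s: 30.38
position: [0.5125, -0.1957, 0.1393]
tcp_rot: [[1.0, -0.002, 0.027], [-0.027, 0.001, 1.0], [-0.002, -1.0, 0.0]]
force: [1.3, -1.7, 0.1]
opening: 0.267
```

```bash
python3 - <<'E'
from h import *
for i in range(3): kn(bot.read_state()); bot.capture("side")
E
```

```text
t 30.375 ang -96.6 R 0.0691 off-plane 0.0011 drive(cw) N 1.4 radial -1.5 ax 0.7 op 0.267 |F| 2.2
t 30.425 ang -96.6 R 0.0691 off-plane 0.0011 drive(cw) N 1.0 radial -0.8 ax 0.6 op 0.269 |F| 1.4
t 30.475 ang -96.5 R 0.0691 off-plane 0.0011 drive(cw) N 1.2 radial -0.9 ax -0.0 op 0.264 |F| 1.5
```

The residual drive is about 1 N. I release and rise straight up.

Request:
jog_arm(motion=[0,0,0,0,0,0,0,0,0,0,0,0,0,0,0,0,0,0,0,0,0,0,0,0], gripper=0.5)

```text
time_s: 31.02
position: [0.513, -0.1957, 0.1397]
tcp_rot: [[1.0, -0.0, 0.027], [-0.027, 0.0, 1.0], [-0.0, -1.0, 0.0]]
force: [0.4, -0.2, 1.3]
opening: 0.494
```

Request:
jog_arm(motion=[0,-10,0,0,0,0,0,-30,0,0,0,0,0,-60,0,0,0,0,0,-100,0,0,0,0,0,-130,0,0,0,0,0,-130,0,0,0,0,0,-130,0,0,0,0])

```text
time_s: 31.9
position: [0.5126, -0.1954, 0.2693]
tcp_rot: [[1.0, -0.001, 0.027], [-0.027, 0.001, 1.0], [-0.001, -1.0, 0.001]]
force: [-0.4, 0.2, -0.0]
opening: 0.499
```

```bash
python3 - <<'E'
from h import *
st()
s,p,d=snap("side","s11.png");crop(p,330,170,450,310,4.2,"s11c.png")
s,q,d=snap("scene","sc11.png");s,w,d=snap("wrist","w11.png")
E
```

```text
t 31.9 pos [ 0.5126 -0.1954  0.2693] yaw 88.47 F [-0.4  0.2 -0. ] op 0.499 down [-1.e-03  7.e-04 -1.e+00] j [ -32.5   22.7   91.4    0.    66.  -121. ]
```

View pics/s11c.png

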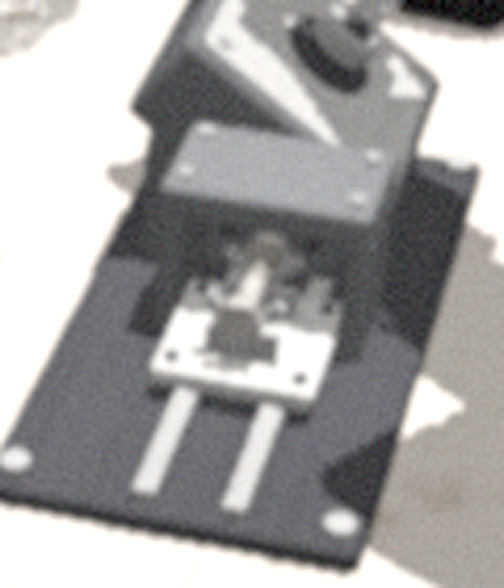

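View pics/sc11.png

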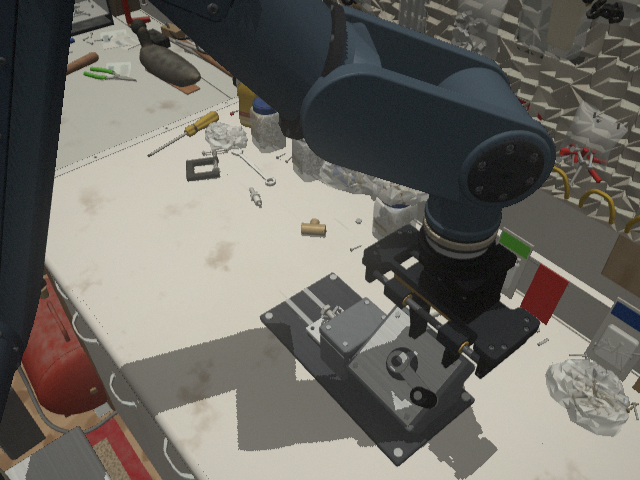

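View pics/w11.png

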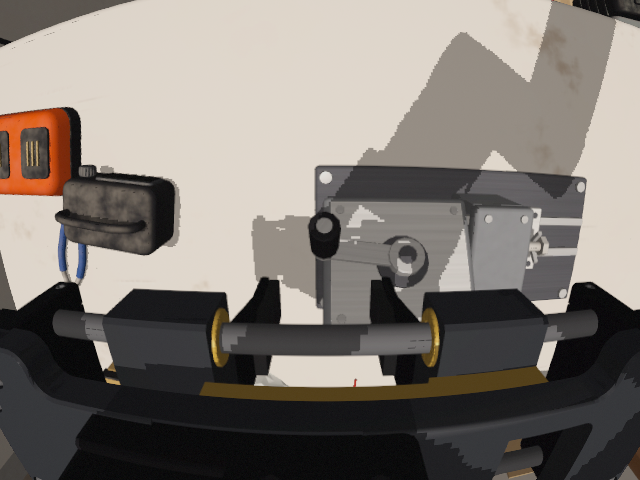

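The carriage screws haven't moved in the side view (172,356 and 300,378), the bolt is seated, and the knob at (324,228) hasn't swung back. I make one quick check of the bystanders and then hand in.

```bash
python3 - <<'E'
from h import *
a=cv2.imread("pics/side0.png").astype(int);b=cv2.imread("pics/s11.png").astype(int)
for n,(x0,y0,x1,y1) in {"pen":(270,205,335,240),"tee":(258,300,296,336),"plug":(240,375,278,415)}.items():
    f=lambda i:(lambda m:(m.sum(),np.argwhere(m).mean(0).round(1)))(i[y0:y1,x0:x1].max(2)<190)
    print(n,f(a),f(b))
s=bot.read_state();e=wonz(324,228,.157,s);r=e-.024*N-CC;print(np.degrees(np.arctan2(r@MY,r@U)))
print(bot.hand_in())
E
```

```text
pen (np.int64(441), array([17.1, 29.6])) (np.int64(409), array([17.1, 29.4]))
tee (np.int64(558), array([20.8, 18.8])) (np.int64(530), array([20.9, 18.9]))
plug (np.int64(378), array([21.7, 17.1])) (np.int64(351), array([22. , 16.8]))
-95.10101816831
the job is handed in; nothing more can be done
None
```

The bolt is in the carriage, seated in both V-plates with its thread towards the machine, and the carriage is wound fully home against its stop. I handed the job in at about 32 s. I held the knob the whole way and turned the crank clockwise about 1.9 turns. The pace was about 48°/s, slowing to 16°/s near the end, and the drive readings (taken between moves) stayed within about ±15 N through the heavy points.

**Stop:** the drive force rose from about 0 to 10.5 N (roughly 0.06 rad of hub wind-up). The carriage read y ≈ 147.9 mm by camera, inside the expected 145–148 mm, and did not move when I nudged the crank further. I eased back to about 1 N before opening the gripper.

**Last checks:**
- The carriage was at the same pixels after release, and the bolt was still seated.
- The knob was near −95° by camera against −96.5° before release, so it did not swing back.
- The pen, tee and plug were within 0.3 pixel of their starting positions.
- The robot was touching nothing.

**Disagreements:** while cranking, the measured knob radius varied from 68 to 72 mm instead of 70, which fits a 1–2 mm calibration error. Just after contact, one nudge raised the drive force by only 0.5 N; the next one showed the climb clearly.

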